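# Press a backplane connector home with the hand-cranked spindle press

## Task

Press the connector home on the backplane board: lay the board flat in the pocket of the press's sliding table, push the table in as far as it goes, fit the loose crank fully down onto the square end of the spindle and wind it clockwise until the platen has driven the connector fully down and the spindle's stop collar meets the crosshead. Leave the crank sitting on the spindle, and leave the other things on the bench where they are.

Things in the scene. Friction and masses are not known exactly. Their poses are not given: they have to be found in the camera images.
- board_mid (a point): Backplane board: green slab 80 x 100 x 3.2 mm with a grey box connector on its middle. This point: centre of the slab (1.6 mm above its underside); z up, x along the 80 mm side, y along the 100 mm side. Chips on the slab are 1.5 mm tall. It may lie in the pocket either way round (half a turn). 0.12 kg in all; lift it by the connector.
- connector_mid (a point): Centre of the connector, a box 12 (x, across) by 60 (y) by 18 mm tall over the slab's centre. At the start it stands proud on its pins, its underside 4 mm above the slab's top face, its top 25 mm above the slab's underside. Pinch it across its 12 mm, fingertips just above the slab.
- connector (a joint): How far the connector has been pressed down into the board: 0 m = proud by 4 mm, 0.004 m = fully home on the board. Pressing it takes about 40 N, and it stays where it is pressed.
- nest (a point): Centre of the floor of the pocket in the press's aluminium sliding table. Pocket 86 mm (x) by 106 mm (y); its rim stands 5 mm above the floor; the floor is 30 mm above the bench. x points along the table's travel, from drawn out to home; z up. With the table home this point is on the spindle's axis, under the platen.
- slide (a joint): Travel of the sliding table: 0 m = drawn fully out, 0.14 m = home against its stop under the platen. Takes about 2 N to move, stays where it is left.
- slide_knob (a point): Middle of the black round knob (24 mm across, 27 mm tall, 57 to 84 mm above the bench, on an 11 mm stem) standing upright on the front end of the sliding table, 110 mm from the pocket's centre against the travel. Push it, or pinch it from above, along the travel.
- press: The bench press, bolted down; origin on the bench under the spindle's axis, x along the table's travel, z up. Its crosshead is 50 mm (x) by 186 mm (y), top 129 mm above the bench, on two 18 mm columns at y = +-75 mm; the platen below it starts 68 to 70 mm above the bench.
- shaft (a point): On the spindle's axis at the top of its stop collar (46 mm across, 10 mm tall), where the crank's hub rests; turns and sinks with the spindle; 156 to 158 mm above the bench at the start. The square end stands up 26 mm from here, 14 mm across flats (its last 4 mm taper to 8 mm); x and y are square to its flats, z up.
- spindle (a joint): Spindle angle, rad: 0 = platen at its top; grows clockwise seen from above, sinking platen and spindle 8 mm a turn. It stops at 14.6 (2.33 turns from 0), where the collar meets the crosshead and the connector is fully home. Starts between 0 and 1.2. Turns with 0.1 to 0.2 N m and stays where it is left.
- crank_hub (a point): Loose steel crank: centre of its square hub, 34 x 34 x 24 mm, with a 15.6 mm square through hole. x points along the arm to the knob, z up. The arm (18 mm wide, 12 mm thick) is flush with the hub's underside. Seated, this point is 12 mm above shaft; it fits any of four ways round. Pinch the hub from above across y, fingertips about 4 mm above its underside. 0.29 kg.
- knob (a point): Centre of the crank's black handle knob, an upright sleeve 22 mm across and 40 mm tall on the arm's end, 65 mm from the hub's axis. It turns freely on its pin, so a gripper holding it can keep its heading while it is led round the circle. Its foot is on the arm, 12.5 mm above the crank's underside; this point is half-way up.
- display_board: Bystander: small green board 48 x 40 mm with a black display block. Leave it.
- usb_board: Bystander: small blue board 40 x 28 mm with a metal socket. Leave it.
- screwdriver: Bystander: screwdriver with black handle, 170 mm long. Leave it.
- solder_spool: Bystander: spool 60 mm across, 38 mm tall. Leave it.
- multimeter: Bystander: hand multimeter 150 x 76 x 32 mm. Leave it.
- tape_roll: Bystander: roll of amber tape, 90 mm across, 19 mm tall, lying flat. Leave it.
- spare_header: Bystander: spare grey header block 54 x 12 x 16 mm. Leave it.
Things that resemble listed ones, but are neither listed nor needed, are in the scene too. What is shaped like the part that bears board_mid but turquoise is not meant.

How it is judged (in metres and radians):
On the way, in this order (a step that is already met when the one before it is completed fails the run):
1. the board lies flat in the pocket and the sliding table is home, the connector still proud (distance between board_mid and nest below 0.006 m and angle between board_mid's own z axis and vertical below 0.04 rad and value of joint slide above 0.136 m and value of joint connector below 0.003 m), for 0.2 s.
2. with the crank fully down on the square end, the spindle is wound on until the platen reaches the connector, which is not yet home (horizontal distance between crank_hub and shaft below 0.004 m and z of crank_hub in the frame of shaft below 0.018 m and value of joint slide above 0.136 m and value of joint spindle above 11.4 rad and value of joint connector below 0.0034 m).
At the end, for the whole second after the job is handed in: The connector is pressed home (at least 3.4 of its 4 mm), the spindle is wound to within 0.6 rad of its stop, the sliding table is home (within 4 mm) with the board flat in its pocket, and the crank sits fully down (within 4 mm) on the square end (value of joint connector above 0.0034 m and value of joint spindle above 14 rad and value of joint slide above 0.136 m and distance between board_mid and nest below 0.006 m and angle between board_mid's own z axis and vertical below 0.04 rad and horizontal distance between crank_hub and shaft below 0.004 m and z of crank_hub in the frame of shaft below 0.016 m and angle between crank_hub's own z axis and vertical below 0.12 rad); the robot touches nothing.
It fails at once if another thing on the bench is moved by more than 3 cm (distance of any of display_board, usb_board, screwdriver, solder_spool, multimeter, tape_roll, spare_header from where it was at the start of the episode above 0.03 m).
It also fails if it takes over 72 s, if anything falls off the work surface, if the arm or the gripper's body presses on something with over 40 N, if the wrist force passes 120 N, or if a joint passes its speed limit or range.

## Robot

A 6-joint arm with a two-finger parallel gripper is mounted at the origin on the work surface. World frame = base frame: x ahead of the robot, y to its left, z up, the work surface at z = 0. Lengths are in mm, angles in rad, forces in N, time in s.
With the tool pointing down it reaches from about 300 to 775 mm from the base axis. Payload 14.6 kg.
Tool frame: the origin (TCP) lies on the front face of the gripper's body, between the roots of the fingers; the fingertips stand 97 mm ahead of it and the grasp point (between the pads) lies 78 mm ahead of it; z points along the fingers, y is the line along which they close (so a half turn about z gives the same grasp; the last joint's range is limited). The gripper opens to 94 mm and grips with 3 to 60 N. Pads are 16 mm wide; open, the fingers measure 119 mm over their backs; the gripper's body (75 mm by 177 mm) begins 78 mm behind the grasp point.
Start: joints at [1.121, 0.3, 1.521, -0, 1.321, -0.067], TCP at [205.432, 510.184, 302.646] pointing down, gripper open.
Joint ranges: [-3.03, 3.03], [-0.79, 2.21], [0.23, 2.52], [-1.04, 4.18], [0, 3.07], [-2.55, 2.55]. Speed limits (rad/s): [2.22, 2.22, 2.57, 3.14, 3.14, 3.14].

## Interface

Orientations are given as [roll, pitch, yaw] about the fixed x, y, z axes, in that order (R = Rz(yaw) Ry(pitch) Rx(roll)).
In Python, from cell import * gives the robot as it stands.
- The arm moves only by the tool carry_out, never from a script. Its arguments are lists of equal length, an entry for each row: "slide": the shift along the world's x, y, z scaled (see below), a list of three; "dr": the turn, a rotation vector about the world's x, y, z scaled (see below), a list of three; "gripper": the opening in per cent of the stroke, from 0 (shut) to 100 (fully open). A call has 1 to 10 rows; each row is the pose to reach, as a shift and turn from the pose commanded when the call began, turning the shorter way round; what a row does not reach only later rows make up. The controller multiplies each number of a shift by 0.25 m and each number of a turn by 360 degrees. A row lasts 1/12 s, in which the tool goes at most 41.7 mm and 7.16 degrees, less where a joint would pass 70% of its speed; a pose out of reach is approached as far as the arm can. A call with a number of a shift or a turn outside -1 to 1 is refused whole. A call with a gripper value outside its range is refused whole. The fingers move at their own pace and stop on an object; "newtons" is the grip in N (left out, the last holds). Time passes only in rows, so rows that repeat a pose let the fingers close. It gives the time, the measured TCP pose, the force, the opening and the grip force at its end, in the units of the state.
- read_state(): the state, without advancing time (a new reading comes with each control period).
- camera(name): name is "side" or "top" or "wrist"; returns the picture (400x640x3 uint8, red, green, blue); there is no depth.
- camera_model(name): a dict with "vfov" (degrees; the focal length in pixels is half the picture's height over the tangent of half this angle, whatever the lens; pixels are square), "cx", "cy" (the principal point, pixels), "k1" (the pictures are not rectified: a ray, as slopes to the right and down, at radius r is drawn at 1 + k1 r^2 times it, then the intrinsics apply), "R" (3x3) and "t" (3): a world point X has camera coordinates R X + t. Camera axes: x right, y down, z forward; pixel columns grow to the right and rows downward; lengths in mm; the calibration is good to about 2 mm. A picture is of the moment at which its call begins: read the wrist's pose just before it. camera_model takes no time and is no camera call; for the wrist camera it gives the pose at the moment of the call.
- sign_off(): hands the job in; it is judged then, once.
The state is a dict: "clock": time; "joints": joint angles; "qd": joint speeds; "effort": joint torques, N m; "eef_pos": TCP position; "eef_rot": TCP orientation; "wrist_force": force on the tool from outside, world axes, zero at the start; "moment": the same for the moment, N m; "finger_gap": finger opening in mm; "finger_force": force on a finger pad.
Only numpy, scipy, OpenCV 4.12 (cv2) and the standard library are available. Lean on these libraries where they do the work, as an engineer would, in place of code of your own. Each camera call takes 0.05 s, during which the arm holds its last target. There are 200 camera calls.

## Working session

There is one attempt and no reset: what is moved stays moved. The work goes in short steps, Python scripts to look and compute and a tool call to move; the robot and the scene stay as the last step left them, time stands still between calls to the robot, and variables do not carry over. Pictures are saved under pics/ and viewed, at most 10 in all, crops included, and the job is handed in when it is done.

Besides the shell and the picture viewer there is one more tool, called after ">>>" as name(argument=value, ...) on one line, values as JSON. carry_out: Moves the arm, as the interface text tells. Its arguments: {"type":"object","properties":{"slide":{"type":"array","items":{"type":"array","items":{"type":"number","minimum":-1,"maximum":1}}},"dr":{"type":"array","items":{"type":"array","items":{"type":"number","minimum":-1,"maximum":1}}},"gripper":{"type":"array","items":{"type":"number"}},"newtons":{"type":"number"}},"required":["slide","dr","gripper"]}

```bash
mkdir -p pics; ls
python3 - <<'E'
from cell import *
import cv2,numpy as np
for n in ("top","side"):
    im=camera(n); np.save(f"pics/{n}0.npy",im); cv2.imwrite(f"pics/{n}0.png",cv2.cvtColor(im,cv2.COLOR_RGB2BGR))
    m=camera_model(n); print(n,{k:np.round(v,4).tolist() for k,v in m.items()})
print(read_state())
E
```

```text
pics
top {'vfov': 43.1835, 'cx': 324.1539, 'cy': 204.1357, 'k1': -0.0761, 'R': [[-0.0186, -0.9998, -0.0069], [-0.9806, 0.0196, -0.1948], [0.1949, 0.0032, -0.9808]], 't': [-47.6553, 572.2452, 1386.3249]}
side {'vfov': 42.6868, 'cx': 323.035, 'cy': 193.7713, 'k1': 0.031, 'R': [[0.9991, -0.0434, -0.003], [-0.0294, -0.6204, -0.7837], [0.0322, 0.7831, -0.6211]], 't': [-555.7785, 87.4826, 1336.325]}
{'clock': 0.1, 'joints': array([ 1.12138138e+00,  3.00406575e-01,  1.52149645e+00,  5.55869532e-06,
        1.32068782e+00, -6.66128001e-02]), 'qd': array([-0.00073179, -0.00119187, -0.00128815,  0.00164199,  0.00091337,
        0.00109673]), 'effort': array([ 9.26609246e-04, -5.32640219e+01, -3.53290451e+01,  7.10254395e-02,
        2.34098959e-02, -5.10548080e-05]), 'eef_pos': array([205.39005737, 510.07443601, 302.15747315]), 'eef_rot': array([-3.14059704e+00, -7.18153873e-05,  2.75878909e+00]), 'wrist_force': array([ 0.14029511,  1.28681246, -0.32666454]), 'moment': array([ 0.00939773, -0.00863182,  0.04301177]), 'finger_force': 0.0, 'finger_gap': 94.01579707286689}
```

View pics/top0.png

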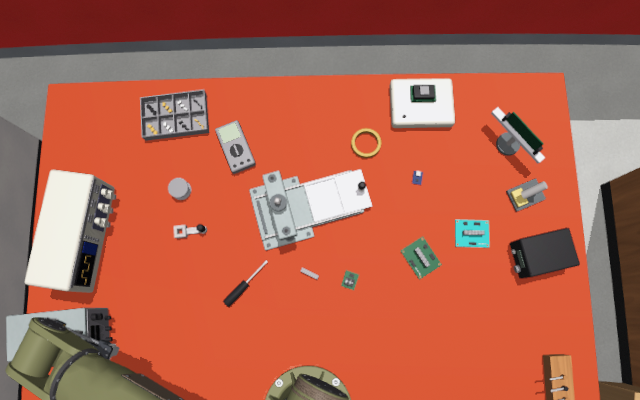

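View pics/side0.png

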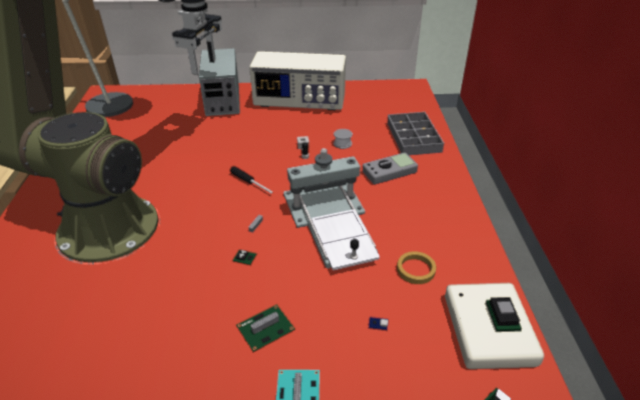

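Top view: green board is at about (421,257), crank hub at (180,232) with its knob at (201,229), spindle at (278,203), pocket at about (322,199) and slide knob at (361,186). The turquoise decoy is at (472,233). The side view agrees.

```bash
cat > h.py <<'E'
from cell import *
import cv2,numpy as np
def ray(m,uv):
    f=200/np.tan(np.radians(m['vfov'])/2)
    d=(np.array(uv,float)-[m['cx'],m['cy']])/f
    s=d.copy()
    for _ in range(20): s=d/(1+m['k1']*(s@s))
    R=np.array(m['R']);return -R.T@np.array(m['t']), R.T@np.array([s[0],s[1],1])
def onz(m,uv,z):
    c,d=ray(m,uv); return c+d*(z-c[2])/d[2]
def proj(m,X):
    f=200/np.tan(np.radians(m['vfov'])/2)
    c=np.array(m['R'])@np.array(X,float)+np.array(m['t']); s=c[:2]/c[2]
    return s*(1+m['k1']*(s@s))*f+[m['cx'],m['cy']]
def two(m1,p1,m2,p2):
    c1,d1=ray(m1,p1);c2,d2=ray(m2,p2);d1/=np.linalg.norm(d1);d2/=np.linalg.norm(d2)
    a=np.linalg.lstsq(np.c_[d1,-d2],c2-c1,rcond=None)[0]
    A=c1+a[0]*d1;B=c2+a[1]*d2
    return (A+B)/2,np.linalg.norm(A-B)
def blobs(mask,amin=15):
    n,l,s,c=cv2.connectedComponentsWithStats(mask.astype(np.uint8))
    return [(c[i].round(1).tolist(),int(s[i,4]),s[i,:4].tolist(),l==i) for i in range(1,n) if s[i,4]>=amin]
def snap(name,fn):
    m=camera_model(name);im=camera(name);np.save(f'pics/{fn}.npy',im)
    cv2.imwrite(f'pics/{fn}.png',cv2.cvtColor(im,cv2.COLOR_RGB2BGR));
    import pickle;pickle.dump(m,open(f'pics/{fn}.pkl','wb'));return m,im
def hsv(im): return cv2.cvtColor(im,cv2.COLOR_RGB2HSV).astype(int)
E
python3 - <<'E'
from h import *
np.set_printoptions(precision=1,suppress=True)
t=camera_model('top');s=camera_model('side')
for n,uv,z in [('hub',(180,232),24),('knob',(201,229),45),('spin',(278,201),180),('slideknob',(361.5,185),84),('board',(422,256.5),20),
  ('tableR1',(363,171),33),('tableR2',(371,206),33),('colA',(271,178),129),('colB',(285,231),129)]:
    print(n,onz(t,uv,z))
print('spin2',two(t,(278,199),s,(322,152)))
print('sk2',two(t,(361.5,185.5),s,(354,243)))
im=np.load('pics/top0.npy');h=hsv(im)
g=(h[...,0]>55)&(h[...,0]<85)&(h[...,1]>70)&(h[...,2]>30)
for b in blobs(g,60):
    ys,xs=np.nonzero(b[3]); r=cv2.minAreaRect(np.c_[xs,ys].astype(np.float32))
    print(b[0],b[1],r); P=[onz(t,p,3)[:2] for p in cv2.boxPoints(r)]
    print(np.array(P).tolist(), np.mean(P,0))
# crop zoom of crank+press for viewing
E
python3 -c "
import cv2
a=cv2.imread('pics/top0.png')[160:260,165:385]
cv2.imwrite('pics/crop0.png',cv2.resize(a,None,fx=3.6,fy=3.6,interpolation=2))"
```

```text
hub [503.3 362.7  24. ]
knob [507.8 295.8  45. ]
spin [557.4  61.3 180. ]
slideknob [ 618.6 -165.1   84. ]
board [ 419.3 -336.9   20. ]
tableR1 [ 672.8 -174.6   33. ]
tableR2 [ 567.6 -194.3   33. ]
colA [632.7  85.4 129. ]
colB [485.4  47.5 129. ]
spin2 (array([559.9,  61.1, 177.9]), np.float64(6.309628047195411))
sk2 (array([ 620.1, -165.7,   74.5]), np.float64(1.4172673428842393))
[418.5, 97.0] 93 ((422.5, 93.5), (15.0, 23.0), 90.0)
[[952.4430134842607, -336.66549340279687], [951.4246877742378, -408.87584011620993], [901.2863656986412, -405.4540603992257], [902.3552250434839, -333.7719696060374]] [ 926.9 -371.2]
[524.0, 130.9] 434 ((523.8924560546875, 130.9735870361328), (42.693511962890625, 10.44301700592041), 47.48955154418945)
[[839.9453278337137, -625.1452302160305], [862.8992691635788, -651.8390010763222], [759.4145231271107, -732.1597186936328], [737.1331846710001, -705.4217321069183]] [ 799.8 -678.6]
[420.4, 257.5] 609 ((420.576904296875, 257.6153564453125), (33.282012939453125, 25.793556213378906), 56.3099365234375)
[[438.45787961356393, -278.52358780251177], [479.06132593263624, -343.5068702028408], [396.9638107340777, -393.00890984036977], [357.2132283489877, -328.3096659966758]] [ 417.9 -335.8]
[349.5, 279.7] 93 ((349.5500183105469, 279.8499755859375), (12.332881927490234, 15.17893123626709), 18.434947967529297)
[[343.4984498807553, -103.37955222275241], [384.4673177950722, -118.25338858855679], [372.5798057550203, -151.71622385782072], [331.7217752395664, -136.6991826126162]] [ 358.1 -127.5]
```

View pics/crop0.png

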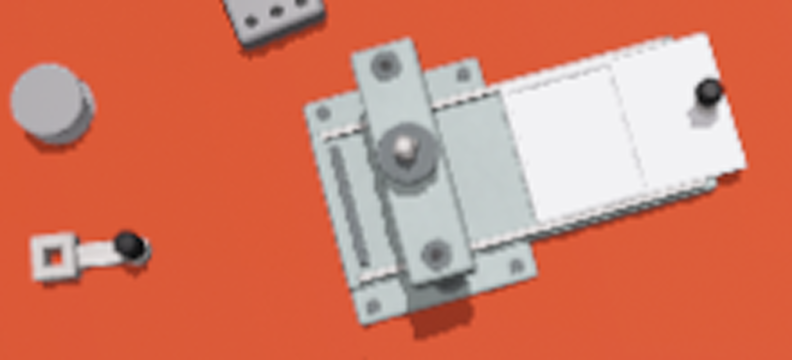

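Crop: the crank's square-holed hub is at left with its arm pointing right. The table is partly in (about 16 mm), and the pocket is the white area next to the press. Moving over the board now.

>>> carry_out(slide=[[0.5,-1,0],[0.5,-1,0],[0.5,-1,0],[0.5,-1,0],[0.5,-1,0],[0.5,-1,0],[0.5,-1,0],[0.5,-1,0]], dr=[[0,0,-0.1],[0,0,-0.1],[0,0,-0.1],[0,0,-0.1],[0,0,-0.1],[0,0,-0.1],[0,0,-0.1],[0,0,-0.1]], gripper=[50,50,50,50,50,50,50,50], newtons=30)

```text
clock: 0.77
eef_pos: [331.9, 256.7, 302.6]
eef_rot: [-3.141, 0.001, 2.127]
wrist_force: [-0.4, 0.6, -0.2]
finger_gap: 47.4
finger_force: 0.0
```

>>> carry_out(slide=[[0.35,-1,0],[0.35,-1,0],[0.35,-1,0],[0.35,-1,0],[0.35,-1,0],[0.35,-1,0],[0.35,-1,0],[0.35,-1,0]], dr=[[0,0,-0.1],[0,0,-0.1],[0,0,-0.1],[0,0,-0.1],[0,0,-0.1],[0,0,-0.1],[0,0,-0.1],[0,0,-0.1]], gripper=[50,50,50,50,50,50,50,50])

```text
clock: 1.43
eef_pos: [418.6, 8.0, 302.3]
eef_rot: [-3.141, 0.0, 1.499]
wrist_force: [0.3, 0.4, -0.4]
finger_gap: 47.1
finger_force: 0.0
```

>>> carry_out(slide=[[0,-1,0],[0,-1,0],[0,-1,0],[0,-1,0],[0,-1,0],[0,-1,0],[0,-1,0],[0,-1,0]], dr=[[0,0,-0.1],[0,0,-0.1],[0,0,-0.1],[0,0,-0.1],[0,0,-0.1],[0,0,-0.1],[0,0,-0.1],[0,0,-0.1]], gripper=[50,50,50,50,50,50,50,50])

```text
clock: 2.1
eef_pos: [418.0, -240.1, 302.0]
eef_rot: [-3.14, -0.0, 0.872]
wrist_force: [-0.5, 1.1, -1.0]
finger_gap: 46.9
finger_force: 0.0
```

>>> carry_out(slide=[[0,-0.38,0],[0,-0.38,0],[0,-0.38,0],[0,-0.38,0],[0,-0.38,0],[0,-0.38,0]], dr=[[0,0,-0.05],[0,0,-0.05],[0,0,-0.05],[0,0,-0.05],[0,0,-0.05],[0,0,-0.05]], gripper=[50,50,50,50,50,50])

```text
clock: 2.6
eef_pos: [418.6, -332.8, 302.7]
eef_rot: [-3.141, -0.0, 0.564]
wrist_force: [0.4, -0.1, 1.1]
finger_gap: 46.9
finger_force: 0.0
```

Run:
```python
from h import *
np.set_printoptions(precision=2,suppress=True)
s=read_state();print(s['clock'],s['eef_pos'],s['eef_rot'],s['finger_gap'])
m,im=snap('wrist','w1')
print(m['R'],m['t'],m['vfov'],-m['R'].T@m['t'])
c=np.array(s['eef_pos']); print([proj(m,p) for p in ([420,-337,3],[560,60,180],[595,-60,30])])
```

```text
2.6 [ 418.56 -332.83  302.69] [-3.14 -0.    0.56] 46.90565117254353
[[ 0.53 -0.85  0.  ]
 [-0.82 -0.52  0.26]
 [-0.22 -0.14 -0.96]] [-504.93  141.38  436.71] 67.36411793738007 [ 482.65 -291.91  384.05]
[array([322.71, 186.07]), array([ -42.24, -214.43]), array([183.6 , -97.13])]
```

View pics/w1.png

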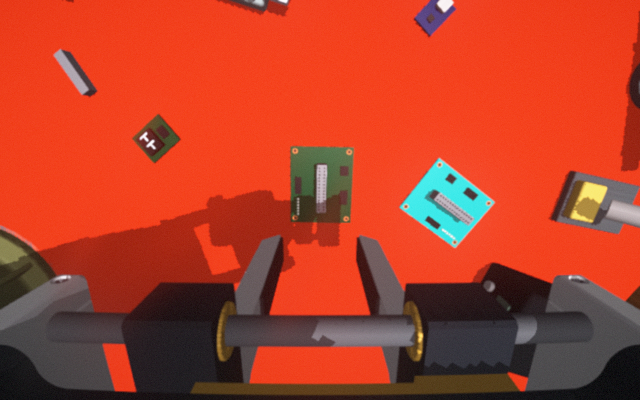

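The board is at (322,186), nearly aligned with the fingers and with the connector upright at (321,188). The decoy is at (447,203). Next I fit the slab.

```bash
cat >> h.py <<'E'
def board(m,im,zs=3.2,near=None):
    h=hsv(im); g=(h[...,0]>45)&(h[...,0]<78)&(h[...,1]>60)&(h[...,2]>20)
    bs=[b for b in blobs(g,400)]
    b=min(bs,key=lambda b:np.hypot(*(np.array(b[0])-near))) if near is not None else max(bs,key=lambda b:b[1])
    c=cv2.findContours(b[3].astype(np.uint8),0,1)[0];c=max(c,key=len)[:,0]
    W=np.array([onz(m,p,zs)[:2] for p in c],np.float32)
    r=cv2.minAreaRect(W); 
    x,y,w,hh=b[2]; sub=np.zeros(g.shape,bool); sub[y:y+hh,x:x+w]=1
    gr=(h[...,1]<40)&(h[...,2]>90)&sub
    k=max(blobs(gr,10),key=lambda b:b[1]); ys,xs=np.nonzero(k[3])
    rc=cv2.minAreaRect(np.array([onz(m,(u,v),zs+20)[:2] for u,v in zip(xs,ys)],np.float32))
    return r,rc
E
python3 - <<'E'
from h import *
import pickle
m=pickle.load(open('pics/w1.pkl','rb'));im=np.load('pics/w1.npy')
r,rc=board(m,im,3.2,(322,186));print(r,rc)
E
```

```text
((432.08074951171875, -326.6986083984375), (65.71568298339844, 75.70948028564453), 32.319236755371094) ((427.0152587890625, -330.4577331542969), (43.31120681762695, 13.326181411743164), 32.14352035522461)
```

Run:
```python
from h import *
import pickle
m=pickle.load(open('pics/w1.pkl','rb'));im=np.load('pics/w1.npy');h=hsv(im)
for p in [(300,150),(340,180),(300,200),(310,205),(345,215),(321,175),(321,205),(270,205),(288,180)]: print(p,h[p[1],p[0]],end=' ')
red=((h[...,0]<15)|(h[...,0]>165))&(h[...,1]>120)
n=~red; n[:, :250]=0;n[:,390:]=0;n[:120]=0;n[233:]=0
b=max(blobs(n,400),key=lambda b:b[1]); print(b[0],b[1],b[2])
c=max(cv2.findContours(b[3].astype(np.uint8),0,1)[0],key=len)[:,0]
r=cv2.minAreaRect(np.array([onz(m,p,2.5)[:2] for p in c],np.float32));print(r)
g=(h[...,1]<70)&(h[...,2]>50); g&=b[3]
k=max(blobs(g,10),key=lambda b:b[1]); ys,xs=np.nonzero(k[3]);print(k[:3])
print(cv2.minAreaRect(np.array([onz(m,(u,v),22)[:2] for u,v in zip(xs,ys)],np.float32)))
```

```text
(300, 150) [ 45  84 112] (340, 180) [ 40  98 102] (300, 200) [ 23 103  57] (310, 205) [ 17 113  63] (345, 215) [ 22 116 108] (321, 175) [164  19 205] (321, 205) [176  59 121] (270, 205) [  4 226 165] (288, 180) [  5 222 245] [319.8, 180.1] 3910 [291, 147, 62, 75]
((419.9874572753906, -334.46221923828125), (98.38042449951172, 77.77235412597656), 30.92988395690918)
([321.0, 185.3], 511, [316, 163, 12, 50])
((420.25653076171875, -334.79205322265625), (61.50532531738281, 13.49936294555664), 32.1428108215332)
```

>>> carry_out(slide=[[0.006,-0.007,-0.16],[0.006,-0.007,-0.32],[0.006,-0.007,-0.48],[0.006,-0.007,-0.62],[0.006,-0.007,-0.72],[0.006,-0.007,-0.76],[0.006,-0.007,-0.785],[0.006,-0.007,-0.792],[0.006,-0.007,-0.792]], dr=[[0,0,-0.001],[0,0,-0.001],[0,0,-0.001],[0,0,-0.001],[0,0,-0.001],[0,0,-0.001],[0,0,-0.001],[0,0,-0.001],[0,0,-0.001]], gripper=[40,40,40,40,40,40,40,40,40])

```text
clock: 3.4
eef_pos: [420.0, -336.6, 105.8]
eef_rot: [3.14, -0.0, 0.554]
wrist_force: [0.9, 0.4, 0.1]
finger_gap: 37.7
finger_force: 0.0
```

>>> carry_out(slide=[[0,0,0],[0,0,0],[0,0,0],[0,0,0],[0,0,0],[0,0,0]], dr=[[0,0,0],[0,0,0],[0,0,0],[0,0,0],[0,0,0],[0,0,0]], gripper=[0,0,0,0,0,0], newtons=30)

```text
clock: 3.9
eef_pos: [419.5, -336.7, 105.1]
eef_rot: [3.141, -0.0, 0.553]
wrist_force: [-2.6, 2.0, 6.4]
finger_gap: 11.6
finger_force: 30.0
```

>>> carry_out(slide=[[0,0,0.04],[0,0,0.16],[0,0,0.32],[0,0,0.48],[0,0,0.64],[0,0,0.78],[0,0,0.78]], dr=[[0,0,0],[0,0,0],[0,0,-0.01],[0,0,-0.02],[0,0,-0.04],[0,0,-0.048],[0,0,-0.048]], gripper=[0,0,0,0,0,0,0])

```text
clock: 4.48
eef_pos: [420.2, -337.3, 307.5]
eef_rot: [3.132, -0.006, 0.248]
wrist_force: [0.2, -0.9, -1.7]
finger_gap: 11.6
finger_force: 30.0
```

>>> carry_out(slide=[[0.12,0.08,0],[0.26,0.16,0],[0.4,0.26,0],[0.54,0.35,0],[0.68,0.44,0],[0.8,0.5,0],[0.83,0.53,0],[0.83,0.53,0],[0.83,0.53,0]], dr=[[0,0,0],[0,0,0],[0,0,0],[0,0,0],[0,0,0],[0,0,0],[0,0,0],[0,0,0],[0,0,0]], gripper=[0,0,0,0,0,0,0,0,0])

```text
clock: 5.23
eef_pos: [626.4, -204.2, 299.1]
eef_rot: [-3.141, 0.001, 0.253]
wrist_force: [0.9, -0.2, -1.2]
finger_gap: 11.9
finger_force: 30.0
```

Run:
```python
from h import *
np.set_printoptions(precision=2,suppress=True)
s=read_state();print(s['clock'],s['eef_pos'],s['eef_rot'],s['finger_gap'])
m,im=snap('wrist','w2')
```

```text
5.2333 [ 626.44 -204.19  299.14] [-3.14  0.    0.25] 11.858323121116321
```

View pics/w2.png

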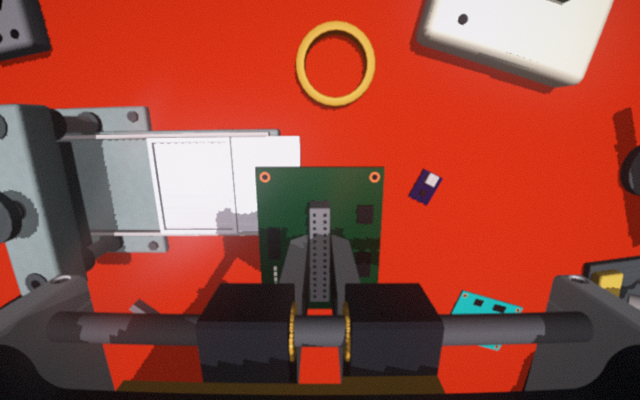

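The board is held straight. The pocket is at about cols 155–235, rows 138–234. I'll zoom in.

Run:
```python
from h import *
im=cv2.imread('pics/w2.png')[110:260,130:330]
g=cv2.createCLAHE(4,(4,4)).apply(cv2.cvtColor(im,6))
cv2.imwrite('pics/c2.png',cv2.resize(g,None,fx=4,fy=4,interpolation=cv2.INTER_LINEAR))
G=cv2.cvtColor(cv2.imread('pics/w2.png'),6)
for r in (160,185,210): print(r,G[r,140:260].tolist())
for c in (180,205,222): print(c,G[125:250,c].tolist())
```

```text
160 [181, 175, 179, 179, 176, 179, 179, 175, 185, 211, 237, 241, 241, 218, 137, 140, 223, 242, 243, 242, 243, 243, 243, 243, 243, 242, 243, 242, 242, 242, 243, 242, 242, 242, 243, 243, 243, 242, 243, 242, 242, 242, 243, 243, 242, 242, 242, 243, 243, 243, 243, 243, 243, 241, 243, 243, 243, 244, 243, 242, 244, 244, 243, 242, 242, 244, 243, 241, 241, 243, 243, 243, 244, 242, 243, 242, 242, 242, 243, 243, 242, 243, 242, 242, 241, 243, 242, 243, 244, 243, 239, 192, 197, 234, 243, 243, 243, 242, 242, 242, 243, 243, 240, 243, 241, 242, 242, 241, 242, 242, 242, 241, 241, 242, 241, 242, 241, 241, 241, 241]
185 [174, 170, 172, 173, 175, 172, 177, 177, 174, 176, 175, 173, 186, 224, 240, 244, 241, 205, 125, 164, 237, 243, 242, 244, 243, 242, 243, 243, 242, 243, 243, 244, 243, 244, 244, 242, 244, 242, 242, 243, 243, 243, 243, 243, 243, 244, 242, 243, 243, 243, 243, 242, 242, 243, 242, 244, 243, 243, 243, 243, 243, 243, 243, 243, 243, 243, 243, 244, 242, 242, 243, 242, 243, 243, 242, 242, 243, 242, 242, 242, 242, 242, 242, 242, 243, 243, 241, 242, 242, 242, 243, 243, 237, 194, 192, 235, 242, 242, 
[... 1899 characters left out ...]
 138, 128, 130, 129, 123, 123, 128, 125, 121, 119, 119, 122, 118, 117]
222 [108, 110, 108, 112, 119, 142, 167, 195, 221, 223, 215, 204, 223, 239, 242, 241, 231, 232, 240, 243, 242, 243, 242, 241, 243, 243, 242, 242, 242, 242, 242, 243, 241, 244, 243, 242, 243, 242, 243, 242, 242, 242, 244, 242, 242, 242, 242, 242, 243, 242, 243, 244, 242, 242, 242, 243, 243, 242, 242, 242, 242, 243, 241, 243, 242, 243, 242, 241, 242, 242, 241, 240, 242, 241, 242, 241, 242, 241, 242, 242, 241, 242, 240, 241, 242, 236, 195, 168, 165, 166, 165, 168, 165, 165, 165, 165, 165, 166, 170, 163, 164, 164, 154, 135, 131, 159, 171, 168, 159, 135, 124, 119, 116, 105, 103, 102, 111, 114, 111, 114, 110, 112, 113, 111, 107]
```

View pics/c2.png

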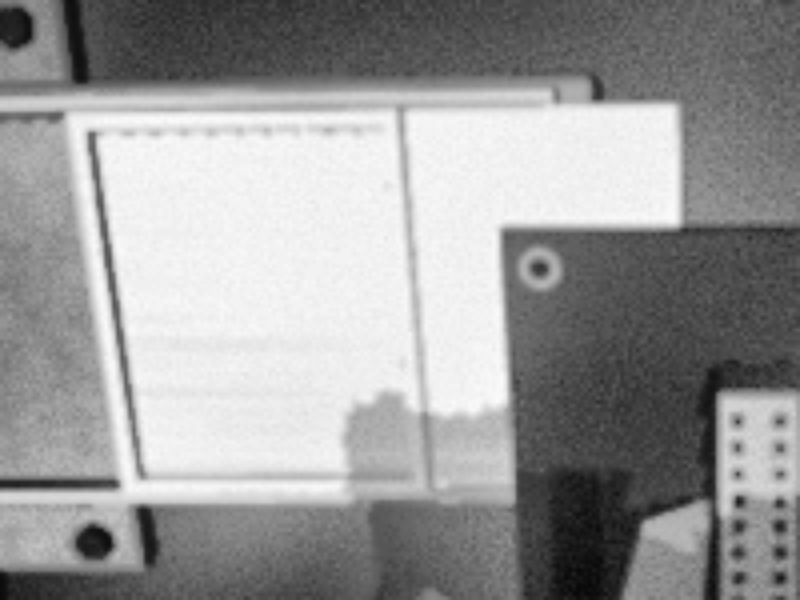

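Run:
```python
from h import *
import pickle
np.set_printoptions(precision=1,suppress=True)
m=pickle.load(open('pics/w2.pkl','rb'))
a=np.radians(104.5);t=np.array([np.cos(a),np.sin(a)]);n=np.array([np.cos(a-np.pi/2),np.sin(a-np.pi/2)])
def q(nm,uv,z):
    p=onz(m,uv,z)[:2]; print(nm,p,'along',round(p@t,1),'across',round(p@n,1))
for uv in [(153.4,160),(157.3,185),(161,210)]: q('L rim',uv,35)
for uv in [(155.9,160),(159.4,185),(163.2,210)]: q('L floor',uv,30)
for uv in [(231.6,160),(233.6,185),(235.6,210)]: q('R line',uv,35)
for uv in [(180,141.7),(205,141.7),(222,141.3)]: q('far',uv,35);q('far fl',uv,30)
for uv in [(180,229),(205,228.8),(222,228.5)]: q('near',uv,35)
q('table end',(300.5,137),35)
q('outer far',(180,137.0),35);q('outer near',(180,234.5),35);q('outer L',(149.2,160),35)
from cell import *
s=read_state()['eef_pos'][:2];print('tcp',s@t,s@n)
# line slopes
A=onz(m,(153.4,160),35)-onz(m,(161,210),35);print(np.degrees(np.arctan2(A[1],A[0])))
A=onz(m,(231.6,160),35)-onz(m,(235.6,210),35);print(np.degrees(np.arctan2(A[1],A[0])))
# board in hand: top edge corners, mount holes, connector top
im=np.load('pics/w2.npy')
for nm,uv,z in [('boardTL',(256,167.5),299-97-4),('boardTR',(383.5,167.5),299-97-4)]: q(nm,uv,z)
for nm,uv in [('conTL',(309,208)),('conTR',(330.5,208))]: q(nm,uv,299-97+17)
```

```text
L rim [614.2  -8.6] along -162.1 across 592.5
L rim [585.7 -16.5] along -162.6 across 562.9
L rim [555.9 -24.3] along -162.8 across 532.1
L floor [613.7  -8.9] along -162.3 across 591.9
L floor [584.7 -16.5] along -162.4 across 561.9
L floor [554.5 -24.7] along -162.7 across 530.7
R line [636.6 -97.5] along -253.8 across 591.9
R line [ 608.3 -105. ] along -254.0 across 562.7
R line [ 578.8 -112.7] along -254.1 across 532.1
far [642.6 -36.3] along -196.0 across 613.0
far fl [641.8 -34.1] along -193.7 across 612.8
far [649.6 -64.3] along -224.9 across 612.8
far fl [648.9 -62.5] along -223.0 across 612.5
far [654.8 -83.1] along -244.4 across 613.1
far fl [654.1 -81.6] along -242.8 across 612.9
near [537.5 -50.2] along -183.2 across 507.8
near [545.6 -80.4] along -214.4 across 508.1
near [ 551.3 -100.7] along -235.5 across 508.6
table end [ 681.4 -168.3] along -333.5 across 617.5
outer far [647.8 -35.6] along -196.6 across 618.3
outer near [530.3 -51.1] along -182.3 across 500.6
outer L [613.   -3.7] along -157.1 across 592.5
tcp -355.03404814865183 554.8015402502378
15.13833219203124
14.759464715257169
boardTL [ 665.8 -154.2] along -316.0 across 606.0
boardTR [ 685.3 -229.5] along -393.8 across 606.0
conTL [ 654.9 -191. ] along -348.9 across 586.2
conTR [ 657.9 -202.6] along -360.9 across 586.2
```

>>> carry_out(slide=[[-0.03,0.12,0],[-0.06,0.25,0],[-0.09,0.4,0],[-0.12,0.53,-0.05],[-0.133,0.583,-0.15],[-0.133,0.583,-0.28],[-0.133,0.583,-0.4],[-0.133,0.583,-0.5],[-0.133,0.583,-0.56],[-0.133,0.583,-0.56]], dr=[[0,0,0.001],[0,0,0.001],[0,0,0.001],[0,0,0.001],[0,0,0.001],[0,0,0.001],[0,0,0.001],[0,0,0.001],[0,0,0.001],[0,0,0.001]], gripper=[0,0,0,0,0,0,0,0,0,0])

```text
clock: 6.12
eef_pos: [591.7, -59.6, 156.8]
eef_rot: [-3.14, 0.005, 0.256]
wrist_force: [-0.4, -0.3, -0.8]
finger_gap: 12.0
finger_force: 30.0
```

>>> carry_out(slide=[[0,0,-0.02],[0,0,-0.04],[0,0,-0.055],[0,0,-0.07],[0,0,-0.08],[0,0,-0.08]], dr=[[0,0,0],[0,0,0],[0,0,0],[0,0,0],[0,0,0],[0,0,0]], gripper=[0,0,0,0,0,0])

```text
clock: 6.62
eef_pos: [593.6, -58.3, 139.4]
eef_rot: [-3.141, 0.0, 0.258]
wrist_force: [0.6, -0.1, -1.1]
finger_gap: 11.6
finger_force: 30.0
```

Run:
```python
from h import *
np.set_printoptions(precision=2,suppress=True)
s=read_state();print(s['clock'],s['eef_pos'],s['eef_rot'],s['wrist_force'],s['finger_gap'])
m,im=snap('wrist','w3')
```

```text
6.6167 [593.58 -58.32 139.35] [-3.14  0.    0.26] [ 0.6  -0.11 -1.11] 11.64232418159391
```

View pics/w3.png

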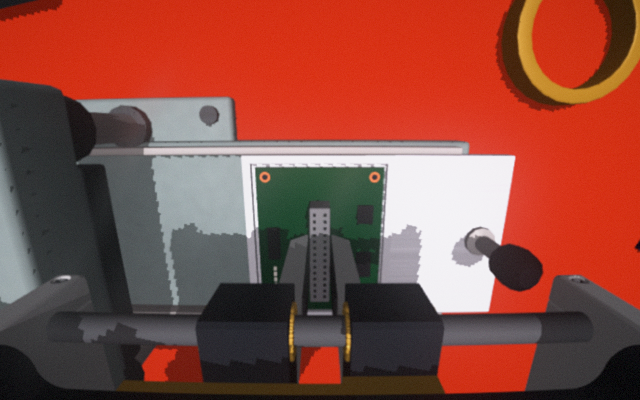

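Fingers straddle the connector and the board lies inside the pocket outline, with gaps on both sides. Lower, release, and go to the slide knob.

>>> carry_out(slide=[[0,0,-0.008],[0,0,-0.014],[0,0,-0.014],[0,0,-0.014],[0,0,-0.014],[0,0,-0.014],[0,0,-0.014]], dr=[[0,0,0],[0,0,0],[0,0,0],[0,0,0],[0,0,0],[0,0,0],[0,0,0]], gripper=[0,0,0,35,35,35,35])

```text
clock: 7.25
eef_pos: [593.8, -58.3, 136.3]
eef_rot: [3.141, -0.0, 0.258]
wrist_force: [-0.4, 0.7, -0.0]
finger_gap: 31.9
finger_force: 0.0
```

>>> carry_out(slide=[[0,0,0.05],[0,0,0.15],[0,0,0.28],[0.02,-0.1,0.3],[0.05,-0.2,0.3],[0.08,-0.3,0.3],[0.114,-0.428,0.3],[0.114,-0.428,0.3],[0.114,-0.428,0.3]], dr=[[0,0,0],[0,0,0],[0,0,0.01],[0,0,0.03],[0,0,0.05],[0,0,0.07],[0,0,0.09],[0,0,0.11],[0,0,0.125]], gripper=[40,50,60,60,60,60,60,60,60])

```text
clock: 8.0
eef_pos: [622.2, -167.1, 212.0]
eef_rot: [3.141, -0.0, 1.048]
wrist_force: [0.6, 0.2, 0.1]
finger_gap: 56.2
finger_force: 0.0
```

>>> carry_out(slide=[[0,0,0],[0,0,0],[0,0,0],[0,0,0],[0,0,0],[0,0,0],[0,0,0],[0,0,0]], dr=[[0,0,0.02],[0,0,0.04],[0,0,0.06],[0,0,0.08],[0,0,0.1],[0,0,0.12],[0,0,0.125],[0,0,0.125]], gripper=[60,60,60,60,60,60,60,60])

```text
clock: 8.67
eef_pos: [622.2, -165.3, 212.2]
eef_rot: [3.141, 0.0, 1.831]
wrist_force: [0.6, 0.0, 0.0]
finger_gap: 56.3
finger_force: 0.0
```

Run:
```python
from h import *
np.set_printoptions(precision=2,suppress=True)
s=read_state();print(s['clock'],s['eef_pos'],s['eef_rot'],s['wrist_force'],s['finger_gap'])
m,im=snap('wrist','w4')
print(proj(m,[622,-165,84]),proj(m,[560,61,180]),proj(m,[594.5,-58,33]))
h=hsv(im)
for b in blobs(h[...,2]<45,60): print(b[:3])
print('spin/green:')
r=((h[...,0]<15)|(h[...,0]>165))&(h[...,1]>120)
g=(h[...,0]>40)&(h[...,0]<80)&(h[...,1]>90)
for b in blobs(g,200): print(b[:3])
```

```text
8.6667 [ 622.22 -165.34  212.22] [3.14 0.   1.83] [0.59 0.03 0.01] 56.29837761841092
[320.42 231.21] [ 316.82 -353.15] [321.35  81.36]
([64.8, 94.2], 1744, [34, 64, 60, 63])
([472.6, 332.6], 5880, [410, 284, 174, 98])
([248.9, 372.3], 14900, [0, 300, 640, 100])
spin/green:
([321.7, 72.7], 7222, [260, 29, 123, 102])
([68.0, 95.2], 780, [34, 64, 58, 63])
```

View pics/w4.png

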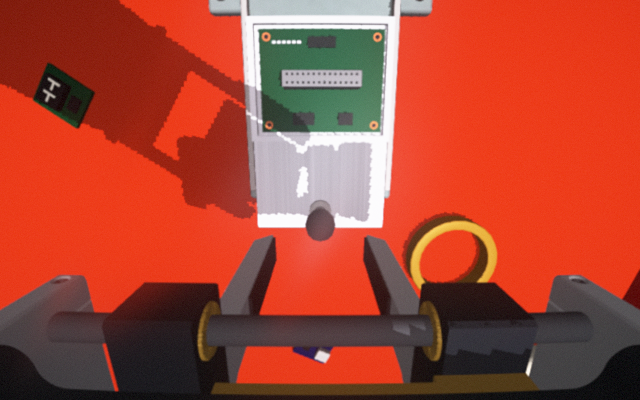

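Board sits flat in the pocket and the knob top is at (320,224), between the fingers. Descend, grip, push home.

>>> carry_out(slide=[[0,0,-0.1],[0,0,-0.18],[0,0,-0.228],[0,0,-0.228],[0,0,-0.228],[0,0,-0.228],[0,0,-0.228],[0,0,-0.228]], dr=[[0,0,0],[0,0,0],[0,0,0],[0,0,0],[0,0,0],[0,0,0],[0,0,0],[0,0,0]], gripper=[60,60,60,0,0,0,0,0], newtons=20)

```text
clock: 9.38
eef_pos: [622.5, -165.4, 155.3]
eef_rot: [3.14, 0.001, 1.829]
wrist_force: [0.4, 0.0, -0.2]
finger_gap: 26.3
finger_force: 0.0
```

>>> carry_out(slide=[[-0.005,0.02,0],[-0.02,0.07,0],[-0.037,0.14,0],[-0.055,0.21,0],[-0.075,0.28,0],[-0.093,0.35,0],[-0.109,0.41,0],[-0.12,0.45,0],[-0.124,0.465,0],[-0.124,0.465,0]], dr=[[0,0,0],[0,0,0],[0,0,0],[0,0,0],[0,0,0],[0,0,0],[0,0,0],[0,0,0],[0,0,0],[0,0,0]], gripper=[0,0,0,0,0,0,0,0,0,0])

```text
clock: 10.22
eef_pos: [591.5, -47.8, 155.0]
eef_rot: [3.14, 0.0, 1.83]
wrist_force: [2.9, 2.9, 6.7]
finger_gap: 22.8
finger_force: 20.0
```

>>> carry_out(slide=[[-0.003,0.01,0],[-0.005,0.02,0],[-0.005,0.02,0],[-0.005,0.02,0]], dr=[[0,0,0],[0,0,0],[0,0,0],[0,0,0]], gripper=[0,0,0,0])

```text
clock: 10.55
eef_pos: [590.4, -43.8, 155.1]
eef_rot: [3.14, 0.0, 1.829]
wrist_force: [3.6, 3.1, 7.7]
finger_gap: 22.7
finger_force: 20.0
```

>>> carry_out(slide=[[-0.002,0.008,0],[-0.004,0.016,0],[-0.004,0.016,0],[-0.004,0.016,0]], dr=[[0,0,0],[0,0,0],[0,0,0],[0,0,0]], gripper=[0,0,0,0])

```text
clock: 10.88
eef_pos: [589.4, -40.2, 155.0]
eef_rot: [3.14, 0.001, 1.829]
wrist_force: [3.3, -1.3, 6.6]
finger_gap: 22.1
finger_force: 20.0
```

>>> carry_out(slide=[[-0.002,0.008,0],[-0.004,0.016,0],[-0.004,0.016,0],[-0.004,0.016,0]], dr=[[0,0,0],[0,0,0],[0,0,0],[0,0,0]], gripper=[0,0,0,0])

```text
clock: 11.22
eef_pos: [589.0, -38.6, 155.1]
eef_rot: [3.139, 0.005, 1.828]
wrist_force: [9.6, -20.5, 2.1]
finger_gap: 22.6
finger_force: 20.0
```

Slide is home: the push force rose to 20 N at the stop. Release, rise and look at the spindle.

>>> carry_out(slide=[[0.003,-0.012,0],[0.003,-0.012,0],[0.003,-0.012,0],[0.003,-0.012,0.05],[0.003,-0.012,0.2],[0.003,-0.012,0.35],[0.003,-0.012,0.5],[0.003,-0.012,0.59],[0.003,-0.012,0.59],[0.003,-0.012,0.59]], dr=[[0,0,0],[0,0,0],[0,0,0],[0,0,0],[0,0,0],[0,0,0],[0,0,0],[0,0,0],[0,0,0],[0,0,0]], gripper=[55,55,55,55,55,55,55,55,55,55])

```text
clock: 12.05
eef_pos: [588.6, -38.8, 303.3]
eef_rot: [3.139, 0.001, 1.829]
wrist_force: [-0.3, -0.6, -0.1]
finger_gap: 51.8
finger_force: 0.0
```

Run:
```python
from h import *
np.set_printoptions(precision=2,suppress=True)
s=read_state();print(s['clock'],s['eef_pos'],s['eef_rot'],s['finger_gap'])
m,im=snap('wrist','w5'); m2,im2=snap('top','t5')
p=proj(m,[560,64,180]);print(p,proj(m,[589,-40,84]))
u,v=int(p[0]),int(p[1]);v0=max(0,v-75)
a=im[v0:v0+150,u-100:u+100]; cv2.imwrite('pics/c5.png',cv2.cvtColor(cv2.resize(a,None,fx=4,fy=4,interpolation=2),4)); print(u-100,v0)
```

```text
12.05 [588.61 -38.77 303.31] [3.14 0.   1.83] 51.79790246887986
[318.37  76.3 ] [319.81 202.24]
218 1
```

View pics/c5.png

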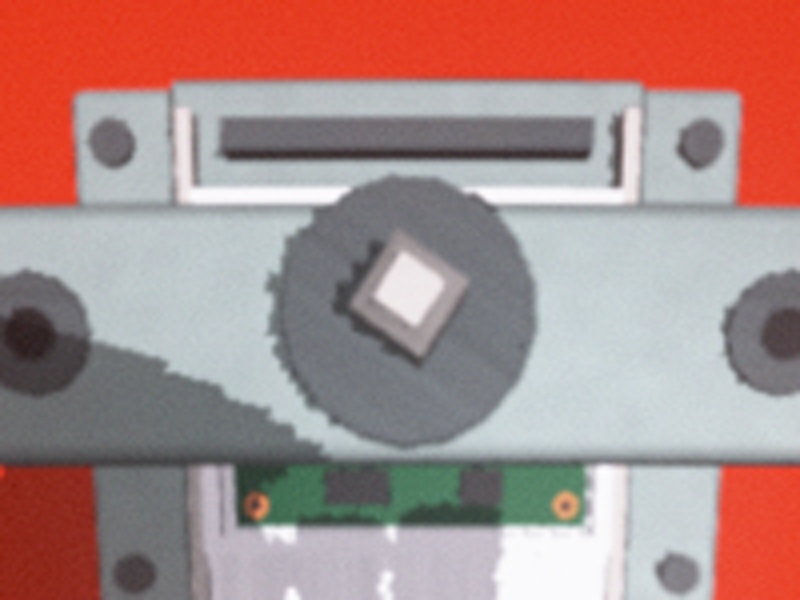

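Spindle square: top face centre at px (320,73), turned by about 35° in the image, collar centre at about (319.5,78.7).

Run:
```python
from h import *
import pickle
np.set_printoptions(precision=1,suppress=True)
m=pickle.load(open('pics/w5.pkl','rb'));t=pickle.load(open('pics/t5.pkl','rb'));im=np.load('pics/t5.npy')
f=lambda p:((p[0]-1.5)/4+218,(p[1]-1.5)/4+1)
def quad(P,z):
    W=np.array([onz(m,f(p),z)[:2] for p in P]); e=np.roll(W,-1,0)-W
    print('c',W.mean(0),'len',np.hypot(*e.T),'ang',np.degrees(np.arctan2(e[:,1],e[:,0]))%90)
quad([(402,250),(445,283),(415,325),(372,293)],183)
quad([(400,228),(470,280),(418,362),(350,300)],179)
print('collar',onz(m,f((407,312)),157),'r',[onz(m,f(p),157)[:2] for p in ((275,300),(537,305),(407,176),(407,448))])
h=hsv(im); sub=np.zeros(h.shape[:2],bool);sub[215:250,165:215]=1
w=(h[...,1]<60)&(h[...,2]>130)&sub
for b in blobs(w,10):
    print('white',b[:3]); 
d=(h[...,2]<70)&sub
for b in blobs(d,8): print('dark',b[:3],onz(t,b[0],40))
p=np.argwhere(w);print(onz(t,p.mean(0)[::-1],15))
```

```text
c [560.4  65.9] len [8.3 7.8 8.2 7.8] ang [69.2 67.8 69.7 68. ]
c [560.6  65.8] len [13.5 14.9 14.4 13.4] ang [70.2 71.2 64.  68. ]
collar [560.3  65.9 157. ] r [array([537.2,  61.9]), array([582.2,  72.9]), array([554.6,  87.4]), array([566.2,  43.4])]
white ([184.2, 230.7], 203, [174, 225, 25, 13])
dark ([200.8, 228.0], 41, [197, 225, 8, 7]) [511.5 297.7  40. ]
[508.2 352.5  15. ]
```

>>> carry_out(slide=[[-0.05,0.16,0],[-0.1,0.33,0],[-0.16,0.5,0],[-0.2,0.66,0],[-0.2,0.83,0],[-0.2,1,0]], dr=[[0,0,0],[0,0,-0.01],[0,0,-0.02],[0,0,-0.03],[0,0,-0.03],[0,0,-0.03]], gripper=[60,60,60,60,60,60])

```text
clock: 12.65
eef_pos: [537.5, 205.5, 300.7]
eef_rot: [-3.139, 0.0, 1.64]
wrist_force: [0.2, -0.1, 0.5]
finger_gap: 56.4
finger_force: 0.0
```

>>> carry_out(slide=[[-0.06,0.16,0],[-0.12,0.3,0],[-0.12,0.36,0],[-0.12,0.36,0],[-0.12,0.36,0]], dr=[[0,0,0],[0,0,0],[0,0,0],[0,0,0],[0,0,0]], gripper=[60,60,60,60,60])

```text
clock: 13.07
eef_pos: [508.6, 293.7, 300.5]
eef_rot: [-3.14, 0.001, 1.642]
wrist_force: [0.2, 0.1, 0.1]
finger_gap: 56.2
finger_force: 0.0
```

Run:
```python
from h import *
np.set_printoptions(precision=1,suppress=True)
s=read_state();print(s['clock'],s['eef_pos'],s['eef_rot'],s['finger_gap'])
m,im=snap('wrist','w6'); h=hsv(im)
u,v=map(int,proj(m,[504,362,20]));print(u,v,proj(m,[508,297,35]))
sub=np.zeros(h.shape[:2],bool);sub[max(0,v-60):v+50,u-60:u+60]=1
red=((h[...,0]<12)|(h[...,0]>168))&(h[...,1]>150)
for b in blobs(~red&sub,30): print('nonred',b[:3])
w=(h[...,1]<70)&(h[...,2]>110)&sub
for b in blobs(w,30):
    c=cv2.findContours(b[3].astype(np.uint8),cv2.RETR_CCOMP,cv2.CHAIN_APPROX_NONE); print('white',b[:3],[len(x) for x in c[0]])
d=(h[...,2]<60)&sub
for b in blobs(d,20): print('dark',b[:3])
a=im[max(0,v-60):v+90,u-100:u+100];print('crop',u-100,max(0,v-60))
cv2.imwrite('pics/c6.png',cv2.cvtColor(cv2.resize(a,None,fx=4,fy=4,interpolation=2),4))
```

```text
13.0667 [508.6 293.7 300.5] [-3.1  0.   1.6] 56.211592061059044
320 131 [320.1 188.3]
nonred ([324.0, 139.0], 1353, [308, 111, 32, 70])
white ([323.9, 138.5], 1169, [309, 112, 30, 65]) [178, 52]
crop 220 71
```

View pics/c6.png

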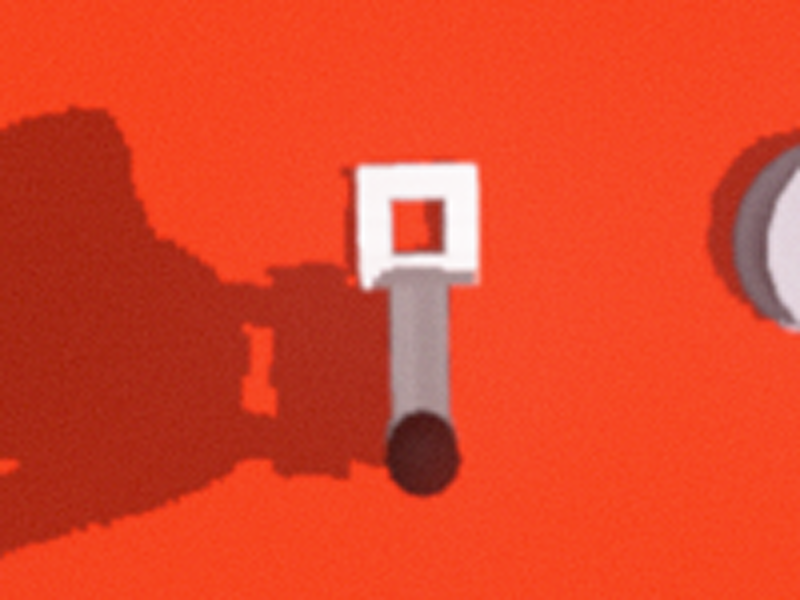

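Crank is seen squarely: hub top spans (357,165) to (478,285) in the crop, knob at (423,453), arm straight along the image column.

Run:
```python
from h import *
import pickle
np.set_printoptions(precision=1,suppress=True)
m=pickle.load(open('pics/w6.pkl','rb'))
f=lambda p:((p[0]-1.5)/4+220,(p[1]-1.5)/4+71)
P=np.array([onz(m,f(p),24)[:2] for p in [(357,165),(477,164),(478,284),(359,286)]]);e=np.roll(P,-1,0)-P
c=P.mean(0);k=onz(m,f((423,453)),52.5)[:2]
print('hub',c,np.hypot(*e.T),np.degrees(np.arctan2(e[:,1],e[:,0])),'knob',k,np.hypot(*(k-c)),np.degrees(np.arctan2(*(k-c)[::-1])))
# hole
Q=np.array([onz(m,f(p),24)[:2] for p in [(390,198),(443,198),(443,252),(391,254)]]);print('hole',Q.mean(0))
```

```text
hub [507.6 367.3] [34.3 33.7 34.8 34. ] [   4.5  -84.5 -175.    94.6] knob [513.2 306.2] 61.29887674072709 -84.73130672779335
hole [507.3 367.2]
```

>>> carry_out(slide=[[-0.005,0.15,0],[-0.005,0.294,-0.05],[-0.005,0.294,-0.2],[-0.005,0.294,-0.36],[-0.005,0.294,-0.52],[-0.005,0.294,-0.66],[-0.005,0.294,-0.75],[-0.005,0.294,-0.785],[-0.005,0.294,-0.798],[-0.005,0.294,-0.798]], dr=[[0,0,0.002],[0,0,0.002],[0,0,0.002],[0,0,0.002],[0,0,0.002],[0,0,0.002],[0,0,0.002],[0,0,0.002],[0,0,0.002],[0,0,0.002]], gripper=[60,60,60,60,60,60,60,60,60,60])

```text
clock: 13.95
eef_pos: [508.2, 366.4, 102.6]
eef_rot: [3.141, -0.0, 1.652]
wrist_force: [-0.2, 0.6, 0.9]
finger_gap: 56.5
finger_force: 0.0
```

>>> carry_out(slide=[[0,0,0],[0,0,0],[0,0,0],[0,0,0],[0,0,0],[0,0,0]], dr=[[0,0,0],[0,0,0],[0,0,0],[0,0,0],[0,0,0],[0,0,0]], gripper=[0,0,0,0,0,0], newtons=45)

```text
clock: 14.45
eef_pos: [507.8, 367.3, 103.2]
eef_rot: [3.14, -0.001, 1.653]
wrist_force: [-1.4, -1.0, 7.2]
finger_gap: 33.8
finger_force: 44.9
```

>>> carry_out(slide=[[0,0,0.06],[0,0,0.2],[0,0,0.36],[0,0,0.52],[0,0,0.68],[0,0,0.82],[0,0,0.84],[0,0,0.84]], dr=[[0,0,0],[0,0,-0.015],[0,0,-0.03],[0,0,-0.045],[0,0,-0.06],[0,0,-0.073],[0,0,-0.073],[0,0,-0.073]], gripper=[0,0,0,0,0,0,0,0])

```text
clock: 15.12
eef_pos: [507.6, 367.3, 314.5]
eef_rot: [3.139, -0.003, 1.195]
wrist_force: [-0.3, -0.2, -3.0]
finger_gap: 33.5
finger_force: 44.9
```

>>> carry_out(slide=[[0.04,-0.13,0],[0.08,-0.28,0],[0.12,-0.43,0],[0.16,-0.58,0],[0.2,-0.73,0],[0.2,-0.88,0],[0.2,-1,0],[0.2,-1,0]], dr=[[0,0,0],[0,0,0],[0,0,0],[0,0,0],[0,0,0],[0,0,0],[0,0,0],[0,0,0]], gripper=[0,0,0,0,0,0,0,0])

```text
clock: 15.78
eef_pos: [557.2, 112.5, 309.7]
eef_rot: [-3.139, 0.003, 1.192]
wrist_force: [0.6, 0.4, -3.0]
finger_gap: 33.3
finger_force: 44.9
```

>>> carry_out(slide=[[0.01,-0.1,0],[0.01,-0.17,0],[0.01,-0.2,0],[0.01,-0.206,0],[0.01,-0.206,0],[0.01,-0.206,0]], dr=[[0,0,0],[0,0,0],[0,0,0],[0,0,0],[0,0,0],[0,0,0]], gripper=[0,0,0,0,0,0])

```text
clock: 16.28
eef_pos: [559.8, 66.5, 311.6]
eef_rot: [-3.141, 0.0, 1.195]
wrist_force: [1.4, 0.6, -2.0]
finger_gap: 33.8
finger_force: 44.9
```

Run:
```python
from h import *
np.set_printoptions(precision=3,suppress=True)
s=read_state();print(s['clock'],s['eef_pos'],s['eef_rot'],s['finger_gap'],s['wrist_force'])
m,im=snap('wrist','w7');ms,ims=snap('side','s7');h=hsv(im)
# hub top as seen from the wrist, in hand
z=s['eef_pos'][2]-103.2+24
u,v=map(int,proj(m,[*s['eef_pos'][:2],z]));print(u,v)
sub=np.zeros(h.shape[:2],bool);sub[v-45:v+45,u-55:u+55]=1
for T in (170,200,220):
  w=(h[...,1]<50)&(h[...,2]>T)&sub
  for b in blobs(w,100):
    c=cv2.findContours(b[3].astype(np.uint8),cv2.RETR_CCOMP,1)[0]
    for x in c:
      if len(x)>30: print(T,b[:2],cv2.minAreaRect(np.array([onz(m,q,z)[:2] for q in x[:,0]],np.float32)))
```

```text
16.2833 [559.838  66.453 311.56 ] [-3.141  0.     1.195] 33.776588353815534 [ 1.372  0.603 -1.951]
320 259
170 ([363.3, 228.6], 692) ((586.7764892578125, 73.04904174804688), (24.128902435302734, 15.31339168548584), 71.34083557128906)
170 ([320.6, 251.5], 191) ((561.0716552734375, 71.42133331298828), (5.607063293457031, 13.345159530639648), 72.110107421875)
200 ([363.4, 228.4], 668) ((587.1138305664062, 73.25345611572266), (23.469362258911133, 14.804269790649414), 71.33943939208984)
200 ([320.8, 251.4], 169) ((561.34326171875, 71.58941650390625), (4.397552490234375, 12.761726379394531), 68.46746826171875)
220 ([363.4, 228.0], 646) ((587.5220336914062, 74.44160461425781), (20.956653594970703, 14.789026260375977), 71.33368682861328)
220 ([321.0, 251.5], 164) ((561.6126708984375, 71.4831314086914), (4.397552490234375, 12.182550430297852), 68.46746826171875)
```

>>> carry_out(slide=[[0.002,-0.002,-0.03],[0.002,-0.002,-0.06],[0.002,-0.002,-0.08],[0.002,-0.002,-0.09],[0.002,-0.002,-0.1],[0.002,-0.002,-0.11],[0.002,-0.002,-0.12],[0.002,-0.002,-0.12],[0.002,-0.002,-0.12]], dr=[[0,0,0],[0,0,0],[0,0,0],[0,0,0],[0,0,0],[0,0,0],[0,0,0],[0,0,0],[0,0,0]], gripper=[0,0,0,0,0,0,0,0,0])

```text
clock: 17.13
eef_pos: [560.5, 65.2, 282.3]
eef_rot: [3.141, -0.0, 1.194]
wrist_force: [1.1, 1.6, -2.9]
finger_gap: 33.8
finger_force: 44.9
```

>>> carry_out(slide=[[0,0,-0.01],[0,0,-0.02],[0,0,-0.03],[0,0,-0.03],[0,0,-0.03]], dr=[[0,0,0],[0,0,0],[0,0,0],[0,0,0],[0,0,0]], gripper=[0,0,0,0,0])

```text
clock: 17.55
eef_pos: [560.6, 65.6, 274.4]
eef_rot: [3.141, -0.001, 1.195]
wrist_force: [3.7, 6.3, -3.3]
finger_gap: 33.6
finger_force: 44.9
```

>>> carry_out(slide=[[0.001,0.002,-0.012],[0.002,0.003,-0.024],[0.002,0.003,-0.036],[0.002,0.003,-0.046],[0.002,0.003,-0.052],[0.002,0.003,-0.055],[0.002,0.003,-0.055]], dr=[[0,0,0],[0,0,0],[0,0,0],[0,0,0],[0,0,0],[0,0,0],[0,0,0]], gripper=[0,0,0,0,0,0,0])

```text
clock: 18.13
eef_pos: [560.9, 65.9, 260.6]
eef_rot: [-3.141, 0.0, 1.194]
wrist_force: [1.4, 1.5, -5.4]
finger_gap: 33.8
finger_force: 44.9
```

Crank is seated (underside at about 157 mm). Release, rise, and go over the handle knob.

>>> carry_out(slide=[[0,0,-0.004],[0,0,-0.004],[0,0,-0.004],[0,0,-0.004],[0,0,0.04],[0,0,0.12],[0,0,0.22],[0,0,0.22]], dr=[[0,0,0],[0,0,0],[0,0,0],[0,0,0],[0,0,0],[0,0,0],[0,0,0],[0,0,0]], gripper=[0,60,60,60,60,60,60,60])

```text
clock: 18.8
eef_pos: [561.8, 65.8, 321.5]
eef_rot: [3.135, -0.003, 1.194]
wrist_force: [0.1, -0.2, 0.9]
finger_gap: 56.3
finger_force: 0.0
```

Run:
```python
from h import *
np.set_printoptions(precision=1,suppress=True)
s=read_state();print(s['clock'],s['eef_pos'],s['eef_rot'][2])
ms,ims=snap('side','s8');mt,imt=snap('top','t8')
for n,m,im in (('side',ms,ims),('top',mt,imt)):
    h=hsv(im);u,v=map(int,proj(m,[537,5.5,208]));w=np.zeros(h.shape[:2],bool);w[v-25:v+25,u-25:u+25]=1
    print(n,u,v,[b[:3] for b in blobs((h[...,2]<60)&w,15)])
a=lambda k:np.radians(-111.5-18*k)
print(np.round([[65*(np.cos(a(k))-np.cos(a(0)))/250,65*(np.sin(a(k))-np.sin(a(0)))/250,-.0016*k] for k in range(1,11)],4).tolist())
```

```text
18.8 [561.8  65.8 321.5] 1.1942492543687053
side 314 154 [([314.7, 161.4], 92, [311, 155, 8, 14]), ([326.9, 163.3], 23, [324, 160, 7, 7]), ([294.9, 171.2], 20, [292, 170, 7, 4])]
top 298 206 [([276.2, 188.4], 53, [273, 185, 8, 9]), ([290.0, 198.5], 18, [290, 190, 1, 18]), ([318.0, 198.8], 16, [315, 197, 7, 4]), ([300.2, 208.3], 31, [297, 204, 7, 8]), ([289.6, 215.6], 61, [280, 210, 15, 14])]
[[-0.0701, 0.0413, -0.0016], [-0.124, 0.1022, -0.0032], [-0.1564, 0.1768, -0.0048], [-0.1642, 0.2578, -0.0064], [-0.1466, 0.3372, -0.008], [-0.1053, 0.4073, -0.0096], [-0.0444, 0.4612, -0.0112], [0.0302, 0.4936, -0.0128], [0.1112, 0.5014, -0.0144], [0.1906, 0.4838, -0.016]]
```

>>> carry_out(slide=[[-0.05,-0.12,0],[-0.096,-0.242,0],[-0.096,-0.242,-0.04],[-0.096,-0.242,-0.1],[-0.096,-0.242,-0.15],[-0.096,-0.242,-0.165],[-0.096,-0.242,-0.165]], dr=[[0,0,0],[0,0,0],[0,0,0],[0,0,0],[0,0,0],[0,0,0],[0,0,0]], gripper=[55,55,55,55,55,55,55])

```text
clock: 19.48
eef_pos: [536.6, 5.5, 273.3]
eef_rot: [-3.139, 0.001, 1.194]
wrist_force: [-0.1, 0.0, -0.4]
finger_gap: 51.6
finger_force: 0.0
```

>>> carry_out(slide=[[0,0,0],[0,0,0],[0,0,0],[0,0,0],[0,0,0]], dr=[[0,0,0],[0,0,0],[0,0,0],[0,0,0],[0,0,0]], gripper=[0,0,0,0,0], newtons=25)

```text
clock: 19.9
eef_pos: [537.0, 5.4, 275.0]
eef_rot: [3.141, -0.0, 1.194]
wrist_force: [0.0, 1.0, 0.3]
finger_gap: 21.7
finger_force: 5.3
```

>>> carry_out(slide=[[0,0,0],[-0.0701,0.0413,-0.0016],[-0.124,0.1022,-0.0032],[-0.1564,0.1768,-0.0048],[-0.1642,0.2578,-0.0064],[-0.1466,0.3372,-0.008]], dr=[[0,0,0],[0,0,0],[0,0,0],[0,0,0],[0,0,0],[0,0,0]], gripper=[0,0,0,0,0,0])

```text
clock: 20.4
eef_pos: [500.2, 90.2, 273.2]
eef_rot: [3.139, -0.001, 1.194]
wrist_force: [15.8, -7.4, -4.6]
finger_gap: 21.3
finger_force: 25.0
```

Run:
```python
import numpy as np
from cell import read_state
s=read_state();print(s['eef_pos'],s['wrist_force'],s['finger_gap'])
a=lambda k:np.radians(-201.5-18*k)
print(np.round([[65*(np.cos(a(k))-np.cos(a(0)))/250,65*(np.sin(a(k))-np.sin(a(0)))/250,-.0016*k] for k in range(1,11)],4).tolist())
```

```text
[500.16228493  90.21798541 273.22718772] [15.81868106 -7.39026952 -4.64045404] 21.29725884616626
[[0.0413, 0.0701, -0.0016], [0.1022, 0.124, -0.0032], [0.1768, 0.1564, -0.0048], [0.2578, 0.1642, -0.0064], [0.3372, 0.1466, -0.008], [0.4073, 0.1053, -0.0096], [0.4612, 0.0444, -0.0112], [0.4936, -0.0302, -0.0128], [0.5014, -0.1112, -0.0144], [0.4838, -0.1906, -0.016]]
```

>>> carry_out(slide=[[0.0433,0.0691,-0.0016],[0.1042,0.123,-0.0032],[0.1788,0.1554,-0.0048],[0.2598,0.1632,-0.0064],[0.3392,0.1456,-0.008],[0.4093,0.1043,-0.0096],[0.4632,0.0434,-0.0112],[0.4956,-0.0312,-0.0128],[0.5034,-0.1122,-0.0144],[0.4858,-0.1916,-0.016]], dr=[[0,0,0],[0,0,0],[0,0,0],[0,0,0],[0,0,0],[0,0,0],[0,0,0],[0,0,0],[0,0,0],[0,0,0]], gripper=[0,0,0,0,0,0,0,0,0,0])

```text
clock: 21.23
eef_pos: [622.1, 41.2, 268.7]
eef_rot: [-3.14, -0.0, 1.195]
wrist_force: [-14.1, 7.7, 4.4]
finger_gap: 21.6
finger_force: 25.0
```

>>> carry_out(slide=[[-0.0413,-0.0701,-0.0016],[-0.1022,-0.124,-0.0032],[-0.1768,-0.1564,-0.0048],[-0.2578,-0.1642,-0.0064],[-0.3372,-0.1466,-0.008],[-0.4073,-0.1053,-0.0096],[-0.4612,-0.0444,-0.0112],[-0.4936,0.0302,-0.0128],[-0.5014,0.1112,-0.0144],[-0.4838,0.1906,-0.016]], dr=[[0,0,0],[0,0,0],[0,0,0],[0,0,0],[0,0,0],[0,0,0],[0,0,0],[0,0,0],[0,0,0],[0,0,0]], gripper=[0,0,0,0,0,0,0,0,0,0])

```text
clock: 22.07
eef_pos: [500.3, 90.0, 265.1]
eef_rot: [3.14, -0.0, 1.194]
wrist_force: [12.3, -6.7, -3.6]
finger_gap: 21.4
finger_force: 25.0
```

>>> carry_out(slide=[[0.0413,0.0701,-0.0016],[0.1022,0.124,-0.0032],[0.1768,0.1564,-0.0048],[0.2578,0.1642,-0.0064],[0.3372,0.1466,-0.008],[0.4073,0.1053,-0.0096],[0.4612,0.0444,-0.0112],[0.4936,-0.0302,-0.0128],[0.5014,-0.1112,-0.0144],[0.4838,-0.1906,-0.016]], dr=[[0,0,0],[0,0,0],[0,0,0],[0,0,0],[0,0,0],[0,0,0],[0,0,0],[0,0,0],[0,0,0],[0,0,0]], gripper=[0,0,0,0,0,0,0,0,0,0])

```text
clock: 22.9
eef_pos: [622.1, 41.2, 260.8]
eef_rot: [-3.141, -0.0, 1.195]
wrist_force: [-13.0, 7.7, 4.4]
finger_gap: 21.5
finger_force: 25.0
```

>>> carry_out(slide=[[-0.0413,-0.0701,-0.0016],[-0.1022,-0.124,-0.0032],[-0.1768,-0.1564,-0.0048],[-0.2578,-0.1642,-0.0064],[-0.3372,-0.1466,-0.008],[-0.4073,-0.1053,-0.0096],[-0.4612,-0.0444,-0.0112],[-0.4936,0.0302,-0.0128],[-0.5014,0.1112,-0.0144],[-0.4838,0.1906,-0.016]], dr=[[0,0,0],[0,0,0],[0,0,0],[0,0,0],[0,0,0],[0,0,0],[0,0,0],[0,0,0],[0,0,0],[0,0,0]], gripper=[0,0,0,0,0,0,0,0,0,0])

```text
clock: 23.73
eef_pos: [500.3, 90.0, 257.1]
eef_rot: [3.14, 0.0, 1.194]
wrist_force: [12.2, -7.5, -2.9]
finger_gap: 21.0
finger_force: 25.0
```

Run:
```python
from h import *
np.set_printoptions(precision=1,suppress=True)
s=read_state();print(s['clock'],s['eef_pos'],s['wrist_force'])
a=lambda k:np.radians(-201.5-9*k)
print(np.round([[65*(np.cos(a(k))-np.cos(a(0)))/250,65*(np.sin(a(k))-np.sin(a(0)))/250,-.0008*k] for k in range(1,11)],4).tolist())
a=lambda k:np.radians(-291.5-9*k)
print(np.round([[65*(np.cos(a(k))-np.cos(a(0)))/250,65*(np.sin(a(k))-np.sin(a(0)))/250,-.0008*k] for k in range(1,11)],4).tolist())
m,im=snap('side','s9')
```

```text
23.7333 [500.3  90.  257.1] [12.2 -7.5 -2.9]
[[0.0179, 0.0367, -0.0008], [0.0413, 0.0701, -0.0016], [0.0696, 0.0994, -0.0024], [0.1022, 0.124, -0.0032], [0.1382, 0.1431, -0.004], [0.1768, 0.1564, -0.0048], [0.217, 0.1635, -0.0056], [0.2578, 0.1642, -0.0064], [0.2982, 0.1585, -0.0072], [0.3372, 0.1466, -0.008]]
[[0.0367, -0.0179, -0.0008], [0.0701, -0.0413, -0.0016], [0.0994, -0.0696, -0.0024], [0.124, -0.1022, -0.0032], [0.1431, -0.1382, -0.004], [0.1564, -0.1768, -0.0048], [0.1635, -0.217, -0.0056], [0.1642, -0.2578, -0.0064], [0.1585, -0.2982, -0.0072], [0.1466, -0.3372, -0.008]]
```

>>> carry_out(slide=[[0.0179,0.0367,-0.0008],[0.0413,0.0701,-0.0016],[0.0696,0.0994,-0.0024],[0.1022,0.124,-0.0032],[0.1382,0.1431,-0.004],[0.1768,0.1564,-0.0048],[0.217,0.1635,-0.0056],[0.2578,0.1642,-0.0064],[0.2982,0.1585,-0.0072],[0.3372,0.1466,-0.008]], dr=[[0,0,0],[0,0,0],[0,0,0],[0,0,0],[0,0,0],[0,0,0],[0,0,0],[0,0,0],[0,0,0],[0,0,0]], gripper=[0,0,0,0,0,0,0,0,0,0])

```text
clock: 24.62
eef_pos: [585.7, 126.3, 254.6]
eef_rot: [3.142, -0.0, 1.195]
wrist_force: [-0.2, -0.3, -0.4]
finger_gap: 0.6
finger_force: 0.0
```

>>> carry_out(slide=[[0.0367,-0.0179,-0.0008],[0.0701,-0.0413,-0.0016],[0.0994,-0.0696,-0.0024],[0.124,-0.1022,-0.0032],[0.1431,-0.1382,-0.004],[0.1564,-0.1768,-0.0048],[0.1564,-0.1768,-0.0048],[0.1564,-0.1768,-0.0048]], dr=[[0,0,0],[0,0,0],[0,0,0],[0,0,0],[0,0,0],[0,0,0],[0,0,0],[0,0,0]], gripper=[0,0,0,0,0,0,0,0])

```text
clock: 25.28
eef_pos: [624.2, 81.2, 253.4]
eef_rot: [-3.141, 0.0, 1.193]
wrist_force: [0.2, -0.4, 0.3]
finger_gap: 0.5
finger_force: 0.0
```

The grip was lost when the load rose: the gap is 0.5 mm. Rise, turn so the pads will push along the tangent, and find the knob again.

>>> carry_out(slide=[[0,0,0.1],[0,0,0.2],[0,0,0.3],[-0.1,-0.03,0.3],[-0.2,-0.05,0.3],[-0.253,-0.06,0.3],[-0.253,-0.06,0.3],[-0.253,-0.06,0.3],[-0.253,-0.06,0.3]], dr=[[0,0,0],[0,0,0.015],[0,0,0.03],[0,0,0.045],[0,0,0.06],[0,0,0.075],[0,0,0.09],[0,0,0.105],[0,0,0.12]], gripper=[0,0,0,60,60,60,60,60,60])

```text
clock: 26.03
eef_pos: [560.5, 67.3, 328.9]
eef_rot: [3.141, 0.0, 1.953]
wrist_force: [-0.9, 0.2, 0.2]
finger_gap: 37.4
finger_force: 0.0
```

>>> carry_out(slide=[[0,0,0],[0,0,0],[0,0,0],[0,0,0],[0,0,0],[0,0,0],[0,0,0],[0,0,0]], dr=[[0,0,0.015],[0,0,0.03],[0,0,0.045],[0,0,0.06],[0,0,0.075],[0,0,0.09],[0,0,0.105],[0,0,0.105]], gripper=[60,60,60,60,60,60,60,60])

```text
clock: 26.7
eef_pos: [560.7, 67.3, 328.6]
eef_rot: [3.141, 0.0, 2.613]
wrist_force: [0.6, 0.8, 0.8]
finger_gap: 56.4
finger_force: 0.0
```

Run:
```python
from h import *
np.set_printoptions(precision=1,suppress=True)
s=read_state();print(s['clock'],s['eef_pos'],s['eef_rot'])
m,im=snap('wrist','w10');h=hsv(im)
zk=157-14+52.5
for b in blobs((h[...,2]<50)&(h[...,1]<255),40):
    if b[0][1]<300: 
        p=onz(m,b[0],zk)[:2]; d=p-[560.7,65.9]; print('wrist',b[:3],p,np.hypot(*d),np.degrees(np.arctan2(d[1],d[0])))
for n in ('side','top'):
    m,im=snap(n,n+'10');h=hsv(im)
    print(n,'pred158',proj(m,[560.7+65*np.cos(np.radians(158.5)),65.9+65*np.sin(np.radians(158.5)),zk-8]))
    u,v=map(int,proj(m,[560.7,65.9,190]));w=np.zeros(h.shape[:2],bool);w[v-40:v+40,u-45:u+45]=1
    for b in blobs((h[...,2]<60)&w,15):
        p=onz(m,b[0],zk-8)[:2];d=p-[560.7,65.9]; print(n,b[:3],p,np.hypot(*d),np.degrees(np.arctan2(d[1],d[0])))
```

```text
26.7 [560.7  67.3 328.6] [3.1 0.  2.6]
wrist ([307.7, 142.9], 499, [294, 130, 28, 27]) [499.9  92.4] 66.32135838275214 156.4762660589908
wrist ([632.9, 235.3], 271, [622, 211, 18, 40]) [692.2 282. ] 252.9174193760004 58.68537400030292
wrist ([607.6, 252.6], 397, [591, 229, 31, 41]) [695.7 258.7] 235.30436737793346 55.00234499743753
wrist ([594.2, 241.6], 58, [586, 238, 15, 8]) [679.9 251.1] 220.2412924556416 57.22104924732908
wrist ([583.5, 267.4], 143, [575, 257, 17, 19]) [697.7 236.7] 218.98981342971828 51.25821558052764
wrist ([623.8, 280.0], 589, [606, 259, 34, 38]) [728.9 265.2] 260.74431146110373 49.835966056250484
wrist ([381.3, 295.3], 350, [371, 271, 19, 46]) [634.1  81.8] 75.08770117977977 12.217567892467951
side pred158 [299.3 142.9]
side ([328.5, 114.4], 106, [324, 106, 8, 21]) [582.1 231.2] 166.64242436915615 82.62494025184536
side ([299.5, 148.8], 81, [297, 142, 6, 15]) [500.5  62.4] 60.33067769559443 -176.6412156382006
side ([295.0, 171.3], 20, [292, 170, 7, 4]) [489.1 -33.4] 122.42404349246803 -125.77822658145602
side ([342.0, 183.7], 78, [332, 181, 23, 5]) [596.5 -86.9] 156.98076025741202 -76.80881238050893
top pred158 [266.7 222.4]
top ([253.7, 187.2], 284, [237, 158, 43, 40]) [593.9 124.1] 67.04727062645233 60.31760864684464
top ([288.8, 203.8], 101, [279, 181, 14, 42]) [547.8  32.5] 35.79476581453213 -111.07922816725997
top ([267.0, 212.0], 15, [260, 212, 15, 1]) [527.3  89.1] 40.616270632152826 145.24343254196424
top ([233.7, 218.2], 23, [231, 216, 8, 6]) [512.7 175.3] 119.50210438555146 113.6712314948947
```

Knob found at (500,91), still at 157°, so the grip slipped right at the start of that call. Regrip with the pads along the tangent and a stronger grip.

>>> carry_out(slide=[[-0.12,0.047,0],[-0.241,0.094,0],[-0.241,0.094,-0.1],[-0.241,0.094,-0.2],[-0.241,0.094,-0.26],[-0.241,0.094,-0.282],[-0.241,0.094,-0.282]], dr=[[0,0,0.01],[0,0,0.02],[0,0,0.02],[0,0,0.02],[0,0,0.02],[0,0,0.02],[0,0,0.02]], gripper=[60,60,60,60,60,60,60])

```text
clock: 27.43
eef_pos: [500.4, 90.4, 257.1]
eef_rot: [-3.141, -0.002, 2.732]
wrist_force: [-0.9, -0.4, -0.3]
finger_gap: 56.4
finger_force: 0.0
```

>>> carry_out(slide=[[0,0,0],[0,0,0],[0,0,0],[0,0,0],[0,0,0],[0,0,0],[0,0,0]], dr=[[0,0,0],[0,0,0],[0,0,0],[0,0,0],[0,0,0],[0,0,0],[0,0,0]], gripper=[0,0,0,0,0,0,0], newtons=55)

```text
clock: 28.02
eef_pos: [500.8, 90.4, 258.2]
eef_rot: [3.141, 0.0, 2.734]
wrist_force: [-0.5, 0.8, 2.0]
finger_gap: 20.9
finger_force: 55.0
```

Run:
```python
from h import *
np.set_printoptions(precision=1,suppress=True)
s=read_state();p=s['eef_pos'];d=p[:2]-[560.7,65.9];print(p,s['eef_rot'],np.hypot(*d),np.degrees(np.arctan2(d[1],d[0])),s['finger_gap'])
for f0 in (157.5,92.5,27.5):
    a=lambda k:np.radians(f0-6.5*k)
    print(np.round([[65*(np.cos(a(k))-np.cos(a(0)))/250,65*(np.sin(a(k))-np.sin(a(0)))/250,-.00058*k] for k in range(1,11)],4).tolist())
```

```text
[500.8  90.4 258.2] [3.1 0.  2.7] 64.74080805431959 157.73176108769607 20.939770880701623
[[0.0128, 0.0266, -0.0006], [0.0285, 0.0515, -0.0012], [0.047, 0.0745, -0.0017], [0.0679, 0.0952, -0.0023], [0.0911, 0.1135, -0.0029], [0.1161, 0.129, -0.0035], [0.1428, 0.1416, -0.0041], [0.1707, 0.151, -0.0046], [0.1995, 0.1573, -0.0052], [0.2289, 0.1603, -0.0058]]
[[0.0295, -0.0004, -0.0006], [0.0587, -0.0041, -0.0012], [0.0874, -0.0111, -0.0017], [0.115, -0.0213, -0.0023], [0.1413, -0.0346, -0.0029], [0.166, -0.0507, -0.0035], [0.1887, -0.0696, -0.0041], [0.209, -0.0909, -0.0046], [0.2269, -0.1144, -0.0052], [0.242, -0.1397, -0.0058]]
[[0.0121, -0.0269, -0.0006], [0.0211, -0.055, -0.0012], [0.0268, -0.0839, -0.0017], [0.0293, -0.1132, -0.0023], [0.0284, -0.1427, -0.0029], [0.0242, -0.1719, -0.0035], [0.0167, -0.2004, -0.0041], [0.006, -0.2279, -0.0046], [-0.0078, -0.254, -0.0052], [-0.0244, -0.2783, -0.0058]]
```

>>> carry_out(slide=[[0.0128,0.0266,-0.0006],[0.0285,0.0515,-0.0012],[0.047,0.0745,-0.0017],[0.0679,0.0952,-0.0023],[0.0911,0.1135,-0.0029],[0.1161,0.129,-0.0035],[0.1428,0.1416,-0.0041],[0.1707,0.151,-0.0046],[0.1995,0.1573,-0.0052],[0.2289,0.1603,-0.0058]], dr=[[0,0,-0.018],[0,0,-0.036],[0,0,-0.054],[0,0,-0.072],[0,0,-0.09],[0,0,-0.108],[0,0,-0.126],[0,0,-0.144],[0,0,-0.162],[0,0,-0.18]], gripper=[0,0,0,0,0,0,0,0,0,0])

```text
clock: 28.85
eef_pos: [557.9, 131.5, 257.3]
eef_rot: [3.142, -0.002, 1.598]
wrist_force: [-1.4, 6.1, 6.6]
finger_gap: 20.7
finger_force: 55.0
```

Holding. Continue.

>>> carry_out(slide=[[0.0295,-0.0004,-0.0006],[0.0587,-0.0041,-0.0012],[0.0874,-0.0111,-0.0017],[0.115,-0.0213,-0.0023],[0.1413,-0.0346,-0.0029],[0.166,-0.0507,-0.0035],[0.1887,-0.0696,-0.0041],[0.209,-0.0909,-0.0046],[0.2269,-0.1144,-0.0052],[0.242,-0.1397,-0.0058]], dr=[[0,0,-0.018],[0,0,-0.036],[0,0,-0.054],[0,0,-0.072],[0,0,-0.09],[0,0,-0.108],[0,0,-0.126],[0,0,-0.144],[0,0,-0.162],[0,0,-0.18]], gripper=[0,0,0,0,0,0,0,0,0,0])

```text
clock: 29.68
eef_pos: [616.1, 102.5, 256.7]
eef_rot: [-3.128, -0.0, 0.471]
wrist_force: [-23.5, 47.0, 20.6]
finger_gap: 20.9
finger_force: 55.0
```

>>> carry_out(slide=[[0.0121,-0.0269,-0.0006],[0.0211,-0.055,-0.0012],[0.0268,-0.0839,-0.0017],[0.0293,-0.1132,-0.0023],[0.0293,-0.1132,-0.0023]], dr=[[0,0,-0.018],[0,0,-0.036],[0,0,-0.054],[0,0,-0.072],[0,0,-0.072]], gripper=[0,0,0,0,0])

```text
clock: 30.1
eef_pos: [626.8, 66.4, 256.6]
eef_rot: [3.142, -0.005, 0.011]
wrist_force: [4.4, -0.7, 13.7]
finger_gap: 20.7
finger_force: 55.0
```

Recounting: the turns were 90+4×180 = 810°. The spindle was therefore already at its stop when the grip slipped, and I have since forced the crank further. Release and check how the crank sits.

>>> carry_out(slide=[[0,0,0],[0,0,0],[0,0,0],[0,0,0.1],[0,0,0.2],[0,0,0.3],[-0.13,0,0.3],[-0.25,0,0.3],[-0.25,0,0.3]], dr=[[0,0,0],[0,0,0],[0,0,0],[0,0,0],[0,0,0],[0,0,0],[0,0,0],[0,0,0],[0,0,0]], gripper=[60,60,60,60,60,60,60,60,60])

```text
clock: 30.85
eef_pos: [559.7, 67.5, 329.2]
eef_rot: [-3.142, 0.002, 0.02]
wrist_force: [0.2, 0.2, 0.1]
finger_gap: 56.4
finger_force: 0.0
```

Run:
```python
from h import *
np.set_printoptions(precision=1,suppress=True)
s=read_state();print(s['clock'],s['eef_pos'],s['eef_rot'])
m,im=snap('wrist','w11');h=hsv(im)
print('axis px',proj(m,[560.7,65.9,165]))
print('knob cand')
for b in blobs((h[...,2]<50),40):
    if b[0][1]<290 and 150<b[0][0]<500: print(b[:3],onz(m,b[0],192))
w=(h[...,1]<40)&(h[...,2]>200); w[300:]=0
for b in blobs(w,100):
    if 200<b[0][0]<450:
        ys,xs=np.nonzero(b[3]);print('white',b[:3],cv2.minAreaRect(np.c_[xs,ys].astype(np.float32)))
u,v=map(int,proj(m,[560.7,65.9,165]))
g=cv2.cvtColor(im,cv2.COLOR_RGB2GRAY)
for r in range(v-50,v+50,4):
    print(r,' '.join('%3d'%x for x in g[r,u-60:u+92:4]))
```

```text
30.85 [559.7  67.5 329.2] [-3.1  0.   0. ]
axis px [320.7 215. ]
knob cand
([258.5, 285.7], 962, [211, 238, 65, 81]) [507.4 115.8 192. ]
([380.9, 286.7], 899, [364, 239, 65, 80]) [508.5  15.6 192. ]
([337.6, 273.1], 60, [334, 269, 9, 9]) [520.3  51.6 192. ]
white ([386.8, 163.8], 6469, [342, 94, 151, 126]) ((422.4737548828125, 157.3885040283203), (96.82637786865234, 148.3602294921875), 76.75948333740234)
white ([345.9, 114.5], 207, [328, 101, 31, 23]) ((343.1939392089844, 113.28085327148438), (19.322595596313477, 28.205970764160156), 72.47443389892578)
white ([315.2, 114.4], 244, [300, 105, 25, 22]) ((312.5471496582031, 116.91510009765625), (19.917278289794922, 20.878803253173828), 74.05460357666016)
white ([301.0, 163.6], 877, [287, 136, 26, 60]) ((299.0281066894531, 165.37570190429688), (24.717275619506836, 59.381439208984375), 1.4320961236953735)
white ([281.6, 177.2], 621, [255, 144, 42, 74]) ((283.08856201171875, 178.72703552246094), (77.93799591064453, 22.709373474121094), 61.97549819946289)
white ([325.0, 173.6], 765, [313, 152, 27, 40]) ((326.0, 171.5), (39.0, 26.0), 90.0)
wh
[... 3345 characters left out ...]
 113 107 104 109 103  89  90  55  45  86  85  87  83 108 110 108 112 110 109
248  99 105  64  30  59  83 101  62  61 101 103 101  95 109 111 111 109 130 104 104 107 100 106 101 124 106  50  38  79  88  85  80  83 108 110 108 111 104
252  97  98  25  28  48  66  97  82  83  97  88  78  83 112 107 111 107 106 105 102 104 105 103 107 145 106  46  38  58  84  87  81  83 103 110 108 110 108
256  78  67  30  22  46  67  76  67  68  69  72  78  77 103 105 104 107 105 104 103 105 104 102 107 167 104  37  37  36  85  85  81  85  82 104 106 104 106
260  79  34  28  30  44  64  63  65  69  71  74  76  78 100 106 107 101 102 104 102 101 101  97 104 172 101  36  35  35  65  84  81  81  84  91 107 108 105
```

Run:
```python
from h import *
import pickle
np.set_printoptions(precision=1,suppress=True)
m=pickle.load(open('pics/w11.pkl','rb'));im=np.load('pics/w11.npy');g=cv2.cvtColor(im,cv2.COLOR_RGB2GRAY).astype(int)
for r in range(192,236): print(r,' '.join('%3d'%x for x in g[r,298:346]))
```

```text
192 203 197 176 115  91  88  92  93  88  82  84  82  85  86  87  90  95 102 104 110 113 125 133 129 127 136 143 151 151 156 165 173 178 165 143 115 104 105 108 107 107 112 123 158 172 151 113  85
193 200 189 151 105 107 125 133 139 132 127 123 118 112 111 111 109 102  97  94  91  90  93  90  89  91  89  95  99 100 105 110 115 120 116 111 102 105 105 103 106 107 105 112 136 165 158 122  94
194 198 179 124 101 132 176 198 202 198 198 196 193 178 176 175 170 159 151 138 135 132 131 123 120 117 112 111 113 111 111 106 105 104 111 100 101 100 104 106 105 104 105 108 122 153 157 132  99
195 187 151 103 101 149 201 214 216 216 216 215 214 209 209 211 208 204 204 199 195 201 199 193 196 190 177 173 178 168 160 157 154 146 144 141 136 133 132 130 126 122 125 117 124 147 152 138 105
196 175 123 100 106 149 205 214 214 214 211 216 213 215 213 211 212 210 214 211 216 213 214 213 212 215 209 208 207 207 203 202 201 199 203 199 194 196 192 193 180 176 174 164 165 157 150 141 108
197 150 103  99 111 150 203 211 211 212 212 213 215 210 212 209 214 210 209 211 211 212 213 209 212 209 214 210 210 210 
[... 6823 characters left out ...]
 123 127 127 124 124 125 124 128 126 127 126 129 129 130 126 129 130 127 126 127 125 115 115 111 109 106 110 109
233 163 165 158 157 139 110  98 107 107 111 113 112 115 114 114 116 116 118 117 117 118 116 119 124 121 119 123 123 124 124 125 128 123 122 124 124 126 125 127 121 119 116 113 109 111 110 107 113
234 149 145 137 136 123 100  94  99 105 110 110 111 113 113 112 113 114 115 112 113 118 114 116 114 116 117 119 115 116 121 117 115 117 119 119 120 115 117 115 116 116 117 116 110 109 108 110 107
235 127 126 124 117 111  98  94  97 108 115 112 110 110 116 113 111 114 111 113 114 116 114 115 116 114 116 118 116 117 112 117 115 114 117 114 111 116 116 115 112 110 111 110 107 108 107 106 105
```

Run:
```python
from h import *
import pickle
np.set_printoptions(precision=1,suppress=True)
m=pickle.load(open('pics/w11.pkl','rb'))
def quad(n,P,z):
    W=np.array([onz(m,p,z)[:2] for p in P]); e=np.roll(W,-1,0)-W
    print(n,z,W.mean(0),np.hypot(*e.T),np.degrees(np.arctan2(e[:,1],e[:,0]))%90)
P=[(302.2,193.3),(342.6,196.3),(340.0,231),(300.4,229.3)]
for z in (163,170,180): quad('hub',P,z)
quad('sq',[(316.6,209.7),(326.3,212.2),(324.3,220.7),(314.2,218.6)],165)
ms,im=snap('side','s12');h=hsv(im)
for a in (-2.4,):
    x,y=560.7+65*np.cos(np.radians(a)),65.9+65*np.sin(np.radians(a))
    for z in (151.7,191.7): print('pred',z,proj(ms,[x,y,z]))
u,v=map(int,proj(ms,[x,y,172]))
w=np.zeros(h.shape[:2],bool);w[v-25:v+25,u-25:u+25]=1
for b in blobs((h[...,2]<60)&w,10): print(b[:3])
s8=pickle.load(open('pics/s8.pkl','rb'));x,y=536.9,5.4
print('ref seated start: pred',proj(s8,[x,y,169.5]),proj(s8,[x,y,209.5]),'seen rows 155-169, c (314.7,161.4)')
```

```text
hub 163 [562.1  65.4] [34.3 31.3 34.7 32.3] [86.8 88.2 88.5 87.5]
hub 170 [564.2  65.5] [33.3 30.4 33.7 31.4] [86.8 88.2 88.5 87.5]
hub 180 [567.2  65.7] [31.9 29.1 32.3 30.1] [86.8 88.2 88.5 87.5]
sq 165 [560.4  66.2] [8.6 7.8 8.9 8.2] [76.1 78.8 78.8 76.5]
pred 151.7 [348.8 159. ]
pred 191.7 [349.3 145.9]
([349.2, 153.7], 78, [346, 147, 7, 14])
([366.3, 173.0], 21, [364, 169, 7, 8])
ref seated start: pred [314.8 167.4] [314.6 153.8] seen rows 155-169, c (314.7,161.4)
```

The spindle square is at 77.5°, which matches the stop (78.5° predicted), and the knob height matches a seated crank. I'll check and settle it by pressing lightly on the hub.

>>> carry_out(slide=[[0.004,-0.006,0],[0.004,-0.006,-0.1],[0.004,-0.006,-0.2],[0.004,-0.006,-0.25],[0.004,-0.006,-0.258],[0.004,-0.006,-0.266],[0.004,-0.006,-0.272],[0.004,-0.006,-0.272]], dr=[[0,0,0],[0,0,0],[0,0,0],[0,0,0],[0,0,0],[0,0,0],[0,0,0],[0,0,0]], gripper=[25,25,25,25,25,25,25,25])

```text
clock: 31.62
eef_pos: [564.7, 65.7, 262.1]
eef_rot: [-3.142, -0.001, 0.019]
wrist_force: [-0.5, 0.5, 0.4]
finger_gap: 23.4
finger_force: 0.0
```

>>> carry_out(slide=[[0,0,-0.004],[0,0,-0.008],[0,0,-0.008],[0,0,-0.008]], dr=[[0,0,0],[0,0,0],[0,0,0],[0,0,0]], gripper=[25,25,25,25])

```text
clock: 31.95
eef_pos: [564.3, 65.9, 260.5]
eef_rot: [-3.141, -0.001, 0.019]
wrist_force: [-3.7, 1.0, 6.5]
finger_gap: 24.0
finger_force: 3.1
```

Contact at about 163.5 mm, as expected for a seated hub at the stop. Retreat and hand in.

>>> carry_out(slide=[[0,0,0.03],[0,0,0.12],[0,0,0.25],[0,0,0.35],[0,0,0.35],[0,0,0.35]], dr=[[0,0,0],[0,0,0],[0,0,0],[0,0,0],[0,0,0],[0,0,0]], gripper=[25,25,25,25,25,25])

```text
clock: 32.45
eef_pos: [564.4, 65.7, 348.6]
eef_rot: [-3.142, -0.003, 0.019]
wrist_force: [0.2, 0.7, -1.2]
finger_gap: 23.6
finger_force: 0.0
```

Run:
```python
from cell import *
print(read_state()['clock'],read_state()['wrist_force']); print(sign_off())
```

```text
32.45 [ 0.18779008  0.67693208 -1.20564711]
the job is handed in; nothing more can be done
None
```

Job handed in at 32.5 s, no verdict returned: board in the pocket, table home, spindle wound to its stop by my measurements; a miscount made me force the crank past the stop so it slipped round on the square, but it measured fully down afterwards.

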